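# Reglaze the infrared drying lamp and hook it up for test

### The job

Put the gilding bench's infrared lamp back together and hook it up for its insulation test: lay the spacer, then the glass, then the retaining ring flat into the lamp head between its lugs, and only when that stack is complete squeeze the two plunger test hooks open and let each close on its own terminal stud, left lying flat and gripping it. Gather every yoke clamp screw standing on the bench, however many there are, into the parts tray (at any time), and leave the tin and the brush pot standing where they are.

Things in the scene. Friction and masses are not known exactly. Their poses are not given: they have to be found in the camera images.
- lamp: infrared lamp head fixed face up: 130 mm square base plate, round aluminium housing 106 mm across, its flat top (seat) 34 mm up. Origin: on the bench under the housing's centre. Four lugs 14 mm wide stand 22 mm above the seat at 45, 135, 225, 315 deg from its x axis; a 62 mm part fits between them with 3 mm to spare all round, fingers fit in the 37 mm gaps on its x and y axes
- seat (a point): centre of the seat, on the flat top of the lamp housing; axes as the lamp's. A white emitter disc 42 mm across stands 2 mm proud there, its coil 4 mm: they touch nothing
- stud_1 (a point): upright brass terminal stud, 8 mm thick, domed top 45 mm above the bench, on the lamp's low terminal plate (5 mm thick, 130 mm wide, from the lamp to its y = -125 mm); a ceramic bush 18 mm wide and a washer at its foot end 10 mm up. At lamp x = -40, y = -95 mm; this point is on its axis, 16 mm above the bench
- stud_2 (a point): the other terminal stud, the same, at lamp x = 40, y = -95 mm; this point is on its axis, 16 mm above the bench
- spacer: spacer: white ceramic ring, 62 mm across, 50 mm hole, 10 mm thick, the thickest of the three round parts; origin at the centre of its underside, z up
- glass: front glass: amber glass disc without a hole, 62 mm across, 8 mm thick; origin at the centre of its underside, z up
- retainer: retaining ring: flat steel ring with four small pin holes, 62 mm across, 36 mm hole, 6 mm thick; origin at the centre of its underside, z up
- hook_a: black plunger test hook, 150 mm long, lying on its flat foot; x points to the steel hook, z up. Origin: on the underside, below the front face (x = 0) of the upright finger guard, 6 mm thick, 36 wide, top 44 mm up. Barrel in front of it 24 mm wide, top 22 mm up: keep fingers above it. Nozzle 14 mm wide ends flat at x = 75 mm. Thumb plate behind: 30 mm wide, top 44 mm up
- hook_b: a second test hook, the same as hook_a in everything. To open either: from above, one finger on the guard's front (x = 0), one on the rear of the thumb plate (x = -58 mm at rest), and squeeze until the plate stops at x = -44 mm; lowered over a stud and let go, it draws the stud against the nozzle's end
- hook_a_plunger (a joint): how far hook_a's sprung plunger (thumb plate and steel hook together, sliding along x) is pressed, m: 0 at rest, hook shut on the nozzle; 0.014 fully pressed, hook 14 mm out; about 0.005 when closed on a stud. Spring: 4 N at rest, 11 N fully pressed
- hook_b_plunger (a joint): the same for hook_b
- hook_a_throat (a point): point of hook_a's moving hook where a caught stud's axis lies, 16 mm above the underside; x = 74 mm at rest, 88 mm pressed. The hook is a level U of 3 mm wire, arms at y = 9.5 and -9.5 mm (short lip). Fully pressed it leaves clear room for a stud from x = 75 to 91 mm on the axis, y = -8 to 8 mm, open above and below: best with the stud's axis at x = 83 mm
- hook_b_throat (a point): the same for hook_b
- screw_1: clamp screw of the lamp's yoke, bright steel, standing on its knurled head (22 mm across, 12 mm high), shank (10 mm thick, 20 mm long) up; origin at the centre of the head's flat end, z along the shank. Three to five of the five screws are there
- screw_2: a clamp screw like screw_1; may be absent
- screw_3: a clamp screw like screw_1; may be absent
- screw_4: a clamp screw like screw_1; may be absent
- screw_5: a clamp screw like screw_1; may be absent
- tray: open steel parts tray, fixed, 140 mm (x) by 110 mm (y) outside, 22 mm high, walls and floor 3 mm thick; origin under its centre
- size_tin: bystander: tin of gilding size, 64 mm across, about 105 mm tall, upright; origin at the centre of its underside
- brush_pot: bystander: white pot of brushes, 72 mm across, 85 mm tall, brushes to 200 mm; origin at the centre of its underside

How it is judged (in metres and radians):
On the way, in this order (a step that is already met when the one before it is completed fails the run):
1. the spacer lies flat on the lamp's seat (horizontal distance between spacer and seat below 0.005 m and z of spacer in the frame of seat between -0.003 and 0.003 m and angle between spacer's own z axis and vertical below 0.08 rad), for 0.2 s.
2. the glass lies flat on the spacer (all of step 1 and horizontal distance between glass and seat below 0.005 m and z of glass in the frame of seat between 0.007 and 0.013 m and angle between glass's own z axis and vertical below 0.08 rad), for 0.2 s.
3. the retaining ring lies flat on the glass (all of step 2 and horizontal distance between retainer and seat below 0.005 m and z of retainer in the frame of seat between 0.015 and 0.021 m and angle between retainer's own z axis and vertical below 0.08 rad), for 0.2 s.
4. each test hook has closed on a stud of its own ((((horizontal distance between hook_a_throat and stud_1 below 0.004 m and value of joint hook_a_plunger between 0.0025 and 0.009 m and height (world z) of hook_a_throat between 0.01 and 0.032 m and angle between hook_a's own z axis and vertical below 0.25 rad) and (horizontal distance between hook_b_throat and stud_2 below 0.004 m and value of joint hook_b_plunger between 0.0025 and 0.009 m and height (world z) of hook_b_throat between 0.01 and 0.032 m and angle between hook_b's own z axis and vertical below 0.25 rad)) or ((horizontal distance between hook_a_throat and stud_2 below 0.004 m and value of joint hook_a_plunger between 0.0025 and 0.009 m and height (world z) of hook_a_throat between 0.01 and 0.032 m and angle between hook_a's own z axis and vertical below 0.25 rad) and (horizontal distance between hook_b_throat and stud_1 below 0.004 m and value of joint hook_b_plunger between 0.0025 and 0.009 m and height (world z) of hook_b_throat between 0.01 and 0.032 m and angle between hook_b's own z axis and vertical below 0.25 rad)))), for 0.2 s.
At the end, for the whole second after the job is handed in: Spacer, glass and ring lie flat in that order on the seat (5 mm off centre, 3 mm in height); each hook grips its own stud (within 4 mm of its throat, plunger held 2.5 to 9 mm out), lying flat; every screw present is in the tray; all at rest (all of step 3 and (((horizontal distance between hook_a_throat and stud_1 below 0.004 m and value of joint hook_a_plunger between 0.0025 and 0.009 m and height (world z) of hook_a_throat between 0.01 and 0.032 m and angle between hook_a's own z axis and vertical below 0.25 rad) and (horizontal distance between hook_b_throat and stud_2 below 0.004 m and value of joint hook_b_plunger between 0.0025 and 0.009 m and height (world z) of hook_b_throat between 0.01 and 0.032 m and angle between hook_b's own z axis and vertical below 0.25 rad)) or ((horizontal distance between hook_a_throat and stud_2 below 0.004 m and value of joint hook_a_plunger between 0.0025 and 0.009 m and height (world z) of hook_a_throat between 0.01 and 0.032 m and angle between hook_a's own z axis and vertical below 0.25 rad) and (horizontal distance between hook_b_throat and stud_1 below 0.004 m and value of joint hook_b_plunger between 0.0025 and 0.009 m and height (world z) of hook_b_throat between 0.01 and 0.032 m and angle between hook_b's own z axis and vertical below 0.25 rad))) and x of screw_1 in the frame of tray between -0.07 and 0.07 m and y of screw_1 in the frame of tray between -0.055 and 0.055 m and z of each of screw_1, screw_2, screw_3, screw_4, screw_5 in the frame of tray below 0.03 m and linear speed of each of screw_1, screw_2, screw_3, screw_4, screw_5, spacer, glass, retainer, hook_a, hook_b below 0.03 m/s and x of screw_2 in the frame of tray between -0.07 and 0.07 m and y of screw_2 in the frame of tray between -0.055 and 0.055 m and x of screw_3 in the frame of tray between -0.07 and 0.07 m and y of screw_3 in the frame of tray between -0.055 and 0.055 m and x of screw_4 in the frame of tray between -0.07 and 0.07 m and y of screw_4 in the frame of tray between -0.055 and 0.055 m and x of screw_5 in the frame of tray between -0.07 and 0.07 m and y of screw_5 in the frame of tray between -0.055 and 0.055 m); the robot touches nothing.
It fails at once if the tin of size is knocked over or pushed more than 5 cm (angle between size_tin's own z axis and vertical above 0.6 rad or distance of size_tin from where it was at the start of the episode above 0.05 m).
It fails at once if the brush pot is knocked over or pushed more than 5 cm (angle between brush_pot's own z axis and vertical above 0.6 rad or distance of brush_pot from where it was at the start of the episode above 0.05 m).
Of screw_1, screw_2, screw_3, screw_4, screw_5 only 3 to 5 are there at a start; the rules pass over those that are not, and their reading is None.
At some moment in a run one of spacer, glass, retainer, screw_1, screw_2, screw_3, screw_4, screw_5 may be knocked a few centimetres aside while the robot is not near it.
Once in a run the grip may slacken for a moment while it holds something.
It also fails if it takes over 210 s, if anything falls off the work surface, if the arm or the gripper's body presses on something with over 40 N, if the wrist force passes 120 N, or if a joint passes its speed limit or range.

### The arm

A 6-joint arm with a two-finger parallel gripper is mounted at the origin on the work surface. World frame = base frame: x ahead of the robot, y to its left, z up, the work surface at z = 0. Lengths are in mm, angles in rad, forces in N, time in s.
With the tool pointing down it reaches from about 350 to 975 mm from the base axis. Payload 17.4 kg.
Tool frame: the origin (TCP) lies at the very end of the fingers, on their centre line; the grasp point (between the pads) lies 19 mm behind it; z points along the fingers, y is the line along which they close (so a half turn about z gives the same grasp; the last joint's range is limited). The gripper opens to 85 mm and grips with 20 to 120 N. Pads are 22 mm wide; open, the fingers measure 114 mm over their backs; the gripper's body (76 mm by 85 mm) begins 54 mm behind the grasp point. The pads swing forward as they close: fully open they stand 13 mm farther back than shut.
Start: joints at [1.208, 0.116, 1.442, -0, 1.584, -0.038], TCP at [215.414, 639.71, 231.303] pointing down, gripper open.
Joint ranges: [-2.83, 2.83], [-0.83, 2.19], [0.07, 2.5], [-1.14, 4.28], [0.01, 3], [-2.97, 2.97]. Speed limits (rad/s): [1.89, 1.89, 2.22, 3.14, 3.14, 3.14].

### API

Orientations are given as a unit quaternion [w, x, y, z].
In Python, from station import monitor, camera, camera_model, bot, outline_of, pinpoint gives the robot as it stands.
- The arm moves only by the tool send_rows, never from a script. Its argument "series" is a list of rows, each an object of numbers: "dx", "dy", "dz": the shift along the tool's x, y, z in cm; "rx", "ry", "rz": the turn, a rotation vector about the tool's x, y, z in degrees; "fingers": the closure, from 0 (fully open) to 1 (shut). A call has 1 to 5 rows; each row is the pose to reach, as a shift and turn from the pose commanded when the call began, along the tool's axes at that moment; what a row does not reach only later rows make up. A row lasts 1/10 s, in which the tool goes at most 50 mm and 8.59 degrees, less where a joint would pass 70% of its speed; a pose out of reach is approached as far as the arm can. A call with a gripper value outside its range is refused whole. The fingers move at their own pace and stop on an object; "grip_force" is the grip in N (left out, the last holds). Time passes only in rows, so rows that repeat a pose let the fingers close. It gives the time, the measured TCP pose, the force, the opening and the grip force at its end, in the units of the state.
- monitor.get_obs(): the state, without advancing time (a new reading comes with each control period).
- camera(name): name is "side" or "top"; returns (picture, depth): 480x640x3 uint8, red, green, blue; 480x640 float32, mm along the optical axis (not along the pixel's ray), 0 where there is no reading.
- camera_model(name): a dict with "K" (3x3 intrinsics, pixels), "dist_coeffs" ([k1, k2, p1, p2, k3] as OpenCV has them; the pictures are not rectified), "R" (3x3) and "t" (3): a world point X has camera coordinates R X + t. Camera axes: x right, y down, z forward; pixel columns grow to the right and rows downward; lengths in mm; the calibration is good to about 2 mm. A picture is of the moment at which its call begins. camera_model takes no time and is no camera call.
- bot.job_done(): hands the job in; it is judged then, once.
Trained networks look in the newest picture that a camera, given by its name, has taken for a name from the list of things; names that differ only in an ending like _2 or _b are one class to them, and where a whole thing is asked for, a point or a joint stands for the part that bears it (a point fixed in the world has none). Each returns a list of dicts, best first, with "p" (0 to 1); they miss things now and then, are a little off and sometimes report something else, mostly with a low value. They report only what shows in the picture. A call takes as long as a camera call.
- outline_of(camera, label): "region" (480x640 bool, what is visible of it) and "rect" ([centre column, centre row, width, height] in pixels, round what is visible of it).
- pinpoint(camera, label): "position" ([column, row] in pixels: a listed point, or the origin of a listed thing).
The state is a dict: "clock": time; "joint_positions": joint angles; "joint_vel": joint speeds; "tau": joint torques, N m; "eef_pos": TCP position; "ee_rot": TCP orientation; "contact_force": force on the tool from outside, world axes, zero at the start; "moment": the same for the moment, N m; "opening": finger opening in mm; "grasp_force": force on a finger pad.
Only numpy, scipy, OpenCV 4.12 (cv2) and the standard library are available. Lean on these libraries where they do the work, as an engineer would, in place of code of your own. Each camera call takes 0.05 s, during which the arm holds its last target. There are 200 camera calls.

## Working session

There is one attempt and no reset: what is moved stays moved. The work goes in short steps, Python scripts to look and compute and a tool call to move; the robot and the scene stay as the last step left them, time stands still between calls to the robot, and variables do not carry over. Pictures are saved under pics/ and viewed, at most 14 in all, crops included, and the job is handed in when it is done.

Besides the shell and the picture viewer there is one more tool, called in YAML: its name, and indented under it one key for each argument. send_rows: Moves the arm, as the interface text tells. Its arguments: {"type":"object","properties":{"series":{"type":"array"},"grip_force":{"type":"number"}},"required":["series"]}

```bash
mkdir -p pics; ls; python3 - <<'E'
from station import *
import cv2,numpy as np
print(monitor.get_obs())
for n in ("top","side"):
    p,d=camera(n); cv2.imwrite(f"pics/{n}0.png",p[:,:,::-1]); m=camera_model(n); print(n,m)
    np.save(f"{n}d.npy",d)
    for l in ["lamp","spacer","glass","retainer","hook_a","screw_1","tray","size_tin","brush_pot","seat","stud_1","hook_a_throat"]:
        print(l,[(np.round(r["position"]).tolist(),round(r["p"],2)) for r in pinpoint(n,l)])
E
```

```text
pics
{'clock': 0.0, 'joint_positions': array([ 1.20820167e+00,  1.16473098e-01,  1.44224710e+00,  7.18593133e-06,
        1.58402626e+00, -3.78012733e-02]), 'joint_vel': array([-1.94786159e-04, -9.19630984e-04, -5.17459502e-04, -1.31902159e-05,
        3.02293526e-04, -1.06374467e-03]), 'tau': array([-2.56884836e-03, -7.32018900e+01, -6.32448149e+01, -7.76454817e-05,
        6.65378611e-03,  5.00580518e-05]), 'eef_pos': array([215.34014766, 639.52595161, 230.58215206]), 'ee_rot': array([-1.18245237e-04,  1.61683755e-01,  9.86842455e-01, -5.64663503e-04]), 'contact_force': array([-0.53619833, -0.33373588, -0.00992702]), 'moment': array([-0.00411318, -0.02652068,  0.03979189]), 'grasp_force': 0.0, 'opening': 85.50532071450371}
top {'K': array([[610.82634753,   0.        , 326.33821737],
       [  0.        , 610.82634753, 235.07593461],
       [  0.        ,   0.        ,   1.        ]]), 'dist_coeffs': array([-0.09794333,  0.        ,  0.        ,  0.        ,  0.        ]), 'R': array([[-0.01613625, -0.99972857, -0.0168052 ],
       [-0.98302178,  0.01893453, -0.18250935],
       [ 0
[... 1252 characters left out ...]
4.66391348,  180.26349125, 1192.55643534])}
lamp [([289.0, 249.0], 0.94), ([365.0, 280.0], 0.38)]
spacer [([352.0, 252.0], 0.57), ([228.0, 223.0], 0.51)]
glass []
retainer []
hook_a [([352.0, 378.0], 0.83), ([301.0, 416.0], 0.62), ([288.0, 246.0], 0.49)]
screw_1 [([366.0, 281.0], 0.7), ([240.0, 276.0], 0.67), ([234.0, 252.0], 0.64), ([347.0, 252.0], 0.56), ([331.0, 225.0], 0.41)]
tray [([210.0, 174.0], 0.87), ([292.0, 376.0], 0.62)]
size_tin [([412.0, 310.0], 0.88), ([356.0, 337.0], 0.7), ([211.0, 174.0], 0.34)]
brush_pot [([351.0, 202.0], 0.87)]
seat [([287.0, 238.0], 0.82), ([334.0, 226.0], 0.67)]
stud_1 [([284.0, 278.0], 0.9), ([319.0, 269.0], 0.89)]
hook_a_throat [([291.0, 374.0], 0.86)]
```

View pics/top0.png

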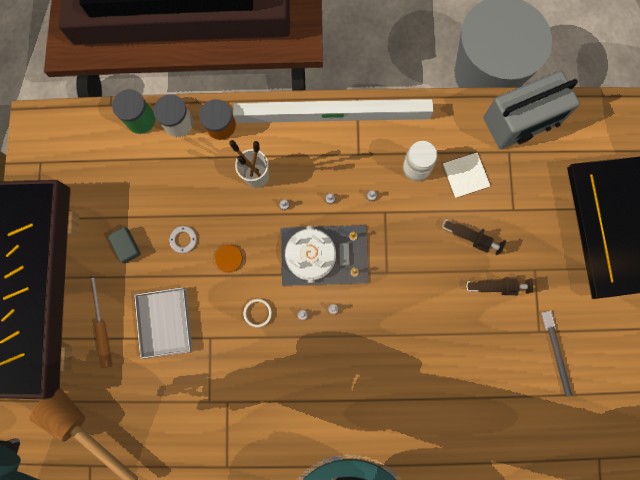

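View pics/side0.png

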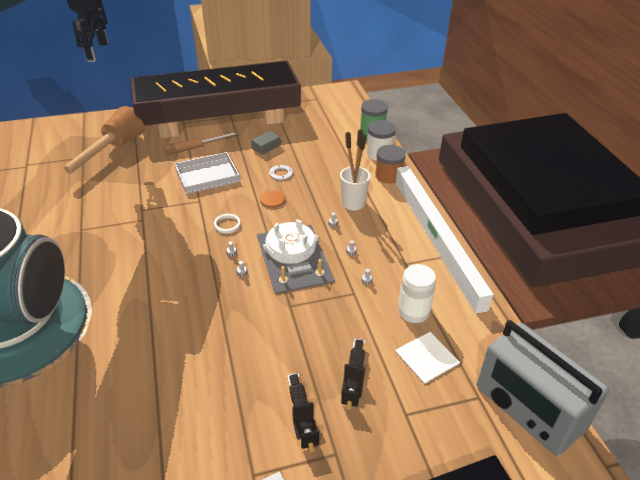

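The top view shows the lamp at about (311,253), with its studs at (354,236) and (354,272). The spacer is at (258,312), the glass at (228,258), the ring at (182,240) and the tray at (162,323). There are five screws, at (285,204), (331,198), (372,195), (303,315) and (334,309). The hooks at (475,235) and (498,287) point left towards the lamp, and the side view agrees.

```bash
cat > vis.py <<'E'
from station import *
import cv2,numpy as np
from scipy.spatial.transform import Rotation as Rt
def rays(n,uv):
    m=camera_model(n); return cv2.undistortPoints(np.float64(uv).reshape(-1,1,2),m["K"],m["dist_coeffs"])[:,0],m
def cloud(n,d):
    v,u=np.mgrid[0:480,0:640]; r,m=rays(n,np.stack([u.ravel(),v.ravel()],1))
    z=d.ravel()[:,None]; c=np.hstack([r*z,z]); X=(c-m["t"])@m["R"]
    X[d.ravel()==0]=np.nan; return X.reshape(480,640,3)
def onplane(n,uv,h):
    r,m=rays(n,uv); D=np.hstack([r,np.ones((len(r),1))])@m["R"]; C=-m["R"].T@m["t"]
    return C+D*((h-C[2])/D[:,2])[:,None]
def px(n,X):
    m=camera_model(n); return cv2.projectPoints(np.float64(X).reshape(-1,1,3),cv2.Rodrigues(m["R"])[0],m["t"],m["K"],m["dist_coeffs"])[0][:,0]
def near(X,c,r,lo,hi):
    P=X.reshape(-1,3); return P[(np.hypot(P[:,0]-c[0],P[:,1]-c[1])<r)&(P[:,2]>lo)&(P[:,2]<hi)]
def circ(P):   # least-squares-free centre: min enclosing circle of layer
    (x,y),r=cv2.minEnclosingCircle(np.float32(P[:,:2])); return np.round([x,y,r],1)
def tool():
    o=monitor.get_obs(); q=o["ee_rot"]; return o,Rt.from_quat(q[[1,2,3,0]]).as_matrix()
def to(p):      # shift in tool axes, cm, to world point
    o,R=tool(); return np.round(R.T@(np.array(p)-o["eef_pos"])/10,2)
E
python3 - <<'E'
from vis import *
for n in ("top","side"):
    X=cloud(n,np.load(n+"d.npy")); print(n)
    T={"spacer":(258,312,10),"glass":(228,258,8),"ring":(182,240,6),"tray":(162,323,22),"s1":(285,204,32),"s2":(331,198,32),"s3":(372,195,32),"s4":(303,315,32),"s5":(334,309,32),"lamp":(311,253,56),"st1":(354,236,45),"st2":(354,272,45),"tin":(420,150,105),"pot":(252,163,85)}
    for k,(u,v,h) in T.items():
        c=onplane("top",[(u,v)],h)[0]
        r={"s":20}.get(k[0],42)
        if k in("tray",): r=95
        if k=="spacer": r=42
        P=near(X,c,r,h-3 if h>10 else h/2,h+4)
        if len(P)<3: print(k,c.round(),len(P));continue
        print(k,c.round(),len(P),"mean",P.mean(0).round(1),"mid",((P.min(0)+P.max(0))/2).round(1),"circ",circ(P))
        if k=="lamp": 
            _,l,cc=cv2.kmeans(np.float32(P[:,:2]),4,None,(3,50,.1),5,cv2.KMEANS_PP_CENTERS); print(cc.round(1),cc.mean(0))
    for u,v in((476,238),(500,287)):
        c=onplane("top",[(u,v)],20)[0]
        P=near(X,c,100,38,50); _,l,cc=cv2.kmeans(np.float32(P[:,:2]),2,None,(3,50,.1),5,cv2.KMEANS_PP_CENTERS); print("hook",c.round(),len(P),cc.round(1),P[:,2].mean())
        Q=near(X,c,100,8,30);vx=cv2.fitLine(np.float32(Q[:,:2]),cv2.DIST_HUBER,0,.01,.01).ravel();print(vx.round(3),np.degrees(np.arctan2(vx[1],vx[0])).round(1))
E
```

```text
top
spacer [447. 188.  10.] 209 mean [446.1 190.3   8.8] mid [448.4 192.6   9.5] circ [448.1 188.1  41.1]
glass [567. 255.   8.] 507 mean [565.9 255.    7.3] mid [562.8 253.3   8. ] circ [562.1 253.2  39. ]
ring [609. 359.   6.] 301 mean [611.4 359.3   5.5] mid [607.6 359.8   6.4] circ [609.5 359.6  41.7]
tray [425. 395.  22.] 235 mean [426.7 397.9  21.7] mid [426.6 395.9  22.3] circ [426.  395.9  87.7]
s1 [681. 126.  32.] 9 mean [683.2 131.   31.8] mid [683.  130.8  31.9] circ [683.  131.    4.6]
s2 [692.  25.  32.] 15 mean [696.3  27.9  31.8] mid [696.9  27.3  31.5] circ [696.9  27.5   4.9]
s3 [697. -65.  32.] 10 mean [701.8 -66.9  31.9] mid [702.  -66.3  32.1] circ [702.  -65.2   5.4]
s4 [438.  89.  32.] 11 mean [440.3  91.8  32. ] mid [441.   92.3  31.8] circ [440.3  92.3   4. ]
s5 [449.  23.  32.] 14 mean [452.3  25.4  31.8] mid [452.6  25.1  32.4] circ [452.6  25.1   4.4]
lamp [567.  70.  56.] 43 mean [565.2  70.1  55.9] mid [569.5  73.   56.3] circ [569.5  72.6  39.2]
[[596.   48.1]
 [543.1  98.4]
 [594.8  98.1]
 [543.6  47.3]] [569.3832   72.96942]
st1 [604. -23.  45.] 8 mean
[... 1720 characters left out ...]
 73.998184]
st1 [604. -23.  45.] 11 mean [608.9 -20.9  44.3] mid [609.7 -20.5  44.9] circ [608.9 -20.5   4.2]
st2 [526. -21.  45.] 11 mean [529.8 -21.2  43.6] mid [530.  -20.4  44.7] circ [529.6 -20.4   5.1]
tin [ 774. -165.  105.] 552 mean [ 765.3 -168.2  105.4] mid [ 766.2 -167.2  105.5] circ [ 766.3 -167.2   30.8]
pot [760. 192.  85.] 127 mean [753.2 192.3  85.1] mid [753.1 195.6  85.4] circ [753.9 195.9  37. ]
hook [ 599. -291.   20.] 161 [[ 597.2 -294.7]
 [ 575.1 -341.1]] 42.260015149136905
[ 4.46000e-01  8.95000e-01  5.99412e+02 -2.88858e+02] 63.5
hook [ 490. -337.   20.] 257 [[ 575.1 -341.1]
 [ 490.7 -369. ]] 42.31098142685698
[ 3.70000e-02  9.99000e-01  4.93759e+02 -3.41047e+02] 87.9
```

send_rows:
  series:
    - {"dx":-18,"dy":-17.6,"dz":0,"rz":-18.6,"fingers":0}
    - {"dx":-18,"dy":-17.6,"dz":0,"rz":-18.6,"fingers":0}
    - {"dx":-18,"dy":-17.6,"dz":0,"rz":-18.6,"fingers":0}
    - {"dx":-18,"dy":-17.6,"dz":0,"rz":-18.6,"fingers":0}
    - {"dx":-18,"dy":-17.6,"dz":0,"rz":-18.6,"fingers":0}
  grip_force: 40

```text
schema error: expected keys dx, dy, dz, rx, ry, rz, fingers
```

send_rows:
  series:
    - {"dx":0,"dy":0,"fingers":0}
    - {"dx":0,"dy":0,"fingers":0}

```text
schema error: expected keys dx, dy, dz, rx, ry, rz, fingers
```

```bash
python3 - <<'E'
from vis import *
o,R=tool(); print(o["eef_pos"],R.round(3),o["clock"],to((445.5,190,60)))
print(onplane("top",[(236,145),(257,147)],200).round())
C={"spacer":((446,190),10,(5,13)),"glass":((565,255),8,(4,11)),"ring":((610,359.5),6,(3,9))}
for n in("top","side"):
    X=cloud(n,np.load(n+"d.npy"))
    for k,(c,h,(a,b)) in C.items():
        P=near(X,c,36,a,b)
        # fit centre: maximise points inside r=31
        from scipy.optimize import minimize
        f=lambda q: np.mean(np.clip(np.hypot(P[:,0]-q[0],P[:,1]-q[1])-31,0,4)**2)+ (0)
        g=[(f((x,y)),x,y) for x in np.arange(c[0]-6,c[0]+6,.5) for y in np.arange(c[1]-6,c[1]+6,.5)]
        m=min(g)[0]; G=np.array([q for q in g if q[0]<m*1.1+1e-3]); print(n,k,len(P),m,G[:,1:].mean(0).round(1))
E
```

```text
[215.37742795 639.71536888 231.27743522] [[-0.948  0.319 -0.   ]
 [ 0.319  0.948 -0.   ]
 [-0.    -0.    -1.   ]] 1.3 [-36.16 -35.28  17.13]
[[761. 208. 200.]
 [756. 167. 200.]]
top spacer 196 0.02473848520866911 [446.8 190.5]
top glass 474 0.07253176092484324 [564.9 255.1]
top ring 268 0.22502091903543797 [610.8 360.8]
side spacer 182 0.21489369321305424 [443.4 190.8]
side glass 311 0.3327376031488551 [565.  256.3]
side ring 190 0.5251103890564206 [609.8 360.7]
```

send_rows:
  series:
    - {"dx":-18,"dy":-17.6,"dz":0,"rx":0,"ry":0,"rz":-18.6,"fingers":0}
    - {"dx":-18,"dy":-17.6,"dz":0,"rx":0,"ry":0,"rz":-18.6,"fingers":0}
    - {"dx":-18,"dy":-17.6,"dz":0,"rx":0,"ry":0,"rz":-18.6,"fingers":0}
    - {"dx":-18,"dy":-17.6,"dz":0,"rx":0,"ry":0,"rz":-18.6,"fingers":0}
    - {"dx":-18,"dy":-17.6,"dz":0,"rx":0,"ry":0,"rz":-18.6,"fingers":0}
  grip_force: 40

```text
clock: 1.8
eef_pos: [329.4, 415.3, 231.4]
ee_rot: [0.0, -0.0, 1.0, 0.0]
contact_force: [0.3, 0.5, 0.6]
opening: 85.6
grasp_force: 0.0
```

send_rows:
  series:
    - {"dx":0,"dy":0,"dz":0,"rx":0,"ry":0,"rz":0,"fingers":0}

```text
clock: 1.9
eef_pos: [331.1, 413.3, 232.0]
ee_rot: [0.001, 0.002, 1.0, 0.0]
contact_force: [0.7, 1.2, -0.1]
opening: 85.5
grasp_force: 0.0
```

```bash
python3 - <<'E'
from vis import *
o,R=tool(); print(o["eef_pos"],R.round(3),o["clock"],to((445.1,190.6,60)))
E
```

```text
[331.07766815 413.2510891  231.96574874] [[-1.     0.004  0.002]
 [ 0.004  1.     0.   ]
 [-0.002  0.    -1.   ]] 1.9 [-11.47 -22.22  17.21]
```

send_rows:
  series:
    - {"dx":-11.4,"dy":-22.3,"dz":14,"rx":0,"ry":0,"rz":0,"fingers":0}
    - {"dx":-11.4,"dy":-22.3,"dz":14,"rx":0,"ry":0,"rz":0,"fingers":0}
    - {"dx":-11.4,"dy":-22.3,"dz":14,"rx":0,"ry":0,"rz":0,"fingers":0}
    - {"dx":-11.4,"dy":-22.3,"dz":14,"rx":0,"ry":0,"rz":0,"fingers":0}
    - {"dx":-11.4,"dy":-22.3,"dz":14,"rx":0,"ry":0,"rz":0,"fingers":0}

```text
clock: 2.4
eef_pos: [428.8, 221.4, 108.7]
ee_rot: [0.0, -0.0, 1.0, 0.0]
contact_force: [0.4, -0.3, 0.7]
opening: 84.9
grasp_force: 0.0
```

send_rows:
  series:
    - {"dx":0,"dy":0,"dz":0,"rx":0,"ry":0,"rz":0,"fingers":0}
    - {"dx":0,"dy":0,"dz":0,"rx":0,"ry":0,"rz":0,"fingers":0}
    - {"dx":0,"dy":0,"dz":0,"rx":0,"ry":0,"rz":0,"fingers":0}
    - {"dx":0,"dy":0,"dz":0,"rx":0,"ry":0,"rz":0,"fingers":0}

```text
clock: 2.8
eef_pos: [428.3, 223.9, 110.1]
ee_rot: [0.001, -0.001, 1.0, 0.0]
contact_force: [0.2, 0.7, 0.2]
opening: 85.0
grasp_force: 0.0
```

```bash
python3 - <<'E'
from vis import *
o,R=tool(); print(o["eef_pos"],o["clock"],to((445.1,190.6,1)))
E
```

```text
[428.26467821 223.88435025 110.14729476] 2.8 [-1.67 -3.34 10.91]
```

send_rows:
  series:
    - {"dx":-1.67,"dy":-3.34,"dz":5,"rx":0,"ry":0,"rz":0,"fingers":0}
    - {"dx":-1.67,"dy":-3.34,"dz":8,"rx":0,"ry":0,"rz":0,"fingers":0}
    - {"dx":-1.67,"dy":-3.34,"dz":8,"rx":0,"ry":0,"rz":0,"fingers":0}
    - {"dx":-1.67,"dy":-3.34,"dz":8,"rx":0,"ry":0,"rz":0,"fingers":0}
    - {"dx":-1.67,"dy":-3.34,"dz":8,"rx":0,"ry":0,"rz":0,"fingers":0}

```text
clock: 3.3
eef_pos: [445.9, 190.5, 31.8]
ee_rot: [0.001, -0.0, 1.0, 0.001]
contact_force: [-1.2, -0.2, -0.4]
opening: 85.3
grasp_force: 0.0
```

```bash
python3 - <<'E'
from vis import *
for i in range(3):
  o,R=tool(); print(o["eef_pos"],o["clock"],to((445.1,190.6,1))); camera("top") if i<2 else 0
E
```

```text
[445.85439985 190.52913091  31.78353873] 3.3 [0.08 0.   3.08]
[445.87919827 190.44382729  31.7449364 ] 3.35 [0.09 0.01 3.07]
[445.81339591 190.288957    31.46685209] 3.4 [0.08 0.03 3.05]
```

send_rows:
  series:
    - {"dx":0.08,"dy":0,"dz":2,"rx":0,"ry":0,"rz":0,"fingers":0}
    - {"dx":0.08,"dy":0,"dz":3.3,"rx":0,"ry":0,"rz":0,"fingers":0}
    - {"dx":0.08,"dy":0,"dz":3.3,"rx":0,"ry":0,"rz":0,"fingers":0.1}
    - {"dx":0.08,"dy":0,"dz":3.3,"rx":0,"ry":0,"rz":0,"fingers":0.2}
    - {"dx":0.08,"dy":0,"dz":3.3,"rx":0,"ry":0,"rz":0,"fingers":0.3}

```text
clock: 3.9
eef_pos: [444.8, 189.6, -2.3]
ee_rot: [0.0, 0.0, 1.0, 0.0]
contact_force: [-5.1, -1.7, 9.1]
opening: 60.8
grasp_force: 36.6
```

send_rows:
  series:
    - {"dx":0,"dy":0,"dz":0,"rx":0,"ry":0,"rz":0,"fingers":0.4}
    - {"dx":0,"dy":0,"dz":0,"rx":0,"ry":0,"rz":0,"fingers":0.6}
    - {"dx":0,"dy":0,"dz":0,"rx":0,"ry":0,"rz":0,"fingers":0.6}
    - {"dx":0,"dy":0,"dz":0,"rx":0,"ry":0,"rz":0,"fingers":0.6}

```text
clock: 4.3
eef_pos: [444.8, 189.5, -2.1]
ee_rot: [0.001, 0.0, 1.0, 0.0]
contact_force: [-3.4, -1.4, 8.7]
opening: 60.7
grasp_force: 41.0
```

send_rows:
  series:
    - {"dx":0,"dy":0,"dz":-2,"rx":0,"ry":0,"rz":0,"fingers":0.6}
    - {"dx":0,"dy":0,"dz":-6,"rx":0,"ry":0,"rz":0,"fingers":0.6}
    - {"dx":0,"dy":0,"dz":-10,"rx":0,"ry":0,"rz":0,"fingers":0.6}
    - {"dx":-3,"dy":-3,"dz":-10,"rx":0,"ry":0,"rz":0,"fingers":0.6}
    - {"dx":-6,"dy":-6,"dz":-10,"rx":0,"ry":0,"rz":0,"fingers":0.6}

```text
clock: 4.8
eef_pos: [505.7, 129.2, 99.2]
ee_rot: [0.002, -0.001, 1.0, 0.0]
contact_force: [-1.0, 0.1, -1.3]
opening: 59.8
grasp_force: 43.4
```

send_rows:
  series:
    - {"dx":-3,"dy":-3,"dz":0,"rx":0,"ry":0,"rz":0,"fingers":0.6}
    - {"dx":-6.4,"dy":-5.6,"dz":0,"rx":0,"ry":0,"rz":0,"fingers":0.6}
    - {"dx":-6.4,"dy":-5.6,"dz":0,"rx":0,"ry":0,"rz":0,"fingers":0.6}
    - {"dx":-6.4,"dy":-5.6,"dz":2.5,"rx":0,"ry":0,"rz":0,"fingers":0.6}
    - {"dx":-6.4,"dy":-5.6,"dz":2.5,"rx":0,"ry":0,"rz":0,"fingers":0.6}

```text
clock: 5.3
eef_pos: [566.9, 73.2, 69.1]
ee_rot: [-0.002, 0.0, 1.0, -0.0]
contact_force: [-0.9, 0.3, -0.7]
opening: 60.0
grasp_force: 43.6
```

```bash
python3 - <<'E'
from vis import *
p,d=camera("top"); p2,d2=camera("side")
a=cv2.resize(p[190:310,230:390],None,fx=4,fy=4)[:,:,::-1];b=cv2.resize(p2[150:330,210:370],None,fx=3.2,fy=3.2)[:,:,::-1]
cv2.imwrite("pics/a.png",cv2.resize(np.hstack([cv2.resize(a,(400,400)),cv2.resize(b,(400,400))]),None,fx=1,fy=1))
o,R=tool(); print(o["eef_pos"],o["contact_force"],o["opening"])
E
```

```text
[567.88553073  73.60467386  71.85975085] [-0.35458767 -0.72083366  0.03334534] 60.24372241522619
```

View pics/a.png

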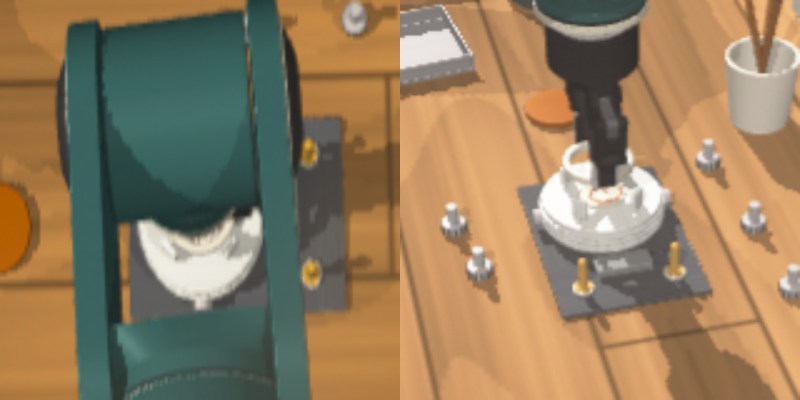

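send_rows:
  series:
    - {"dx":-0.1,"dy":0,"dz":0.8,"rx":0,"ry":0,"rz":0,"fingers":0.6}
    - {"dx":-0.1,"dy":0,"dz":1.6,"rx":0,"ry":0,"rz":0,"fingers":0.6}
    - {"dx":-0.1,"dy":0,"dz":2.4,"rx":0,"ry":0,"rz":0,"fingers":0.6}
    - {"dx":-0.1,"dy":0,"dz":3.2,"rx":0,"ry":0,"rz":0,"fingers":0.6}
    - {"dx":-0.1,"dy":0,"dz":3.5,"rx":0,"ry":0,"rz":0,"fingers":0.6}

```text
clock: 5.9
eef_pos: [568.7, 73.3, 35.1]
ee_rot: [-0.001, 0.0, 1.0, -0.0]
contact_force: [-0.1, 0.4, -1.3]
opening: 60.4
grasp_force: 43.6
```

send_rows:
  series:
    - {"dx":0,"dy":0,"dz":0.2,"rx":0,"ry":0,"rz":0,"fingers":0.6}
    - {"dx":0,"dy":0,"dz":0.2,"rx":0,"ry":0,"rz":0,"fingers":0.6}

```text
clock: 6.1
eef_pos: [569.2, 73.3, 34.1]
ee_rot: [-0.0, 0.0, 1.0, -0.0]
contact_force: [-0.7, -0.5, -0.8]
opening: 60.0
grasp_force: 43.6
```

```bash
python3 - <<'E'
from vis import *
p2,d2=camera("side"); X=cloud("side",d2); P=near(X,(569,73.5),33,36,60)
o,R=tool(); print(o["eef_pos"],o["contact_force"],o["opening"])
b=cv2.resize(p2[190:290,230:350],(720,600))[:,:,::-1]
cv2.imwrite("pics/b.png",b)
print(np.histogram(P[:,2],np.arange(36,60,2)))
E
```

```text
[569.28855431  73.29429473  34.42865905] [ 1.20155746 -0.09327816 -0.53959549] 59.9025578412519
(array([39, 15,  7, 18, 39, 22, 13,  4,  1,  2,  0]), array([36, 38, 40, 42, 44, 46, 48, 50, 52, 54, 56, 58]))
```

View pics/b.png

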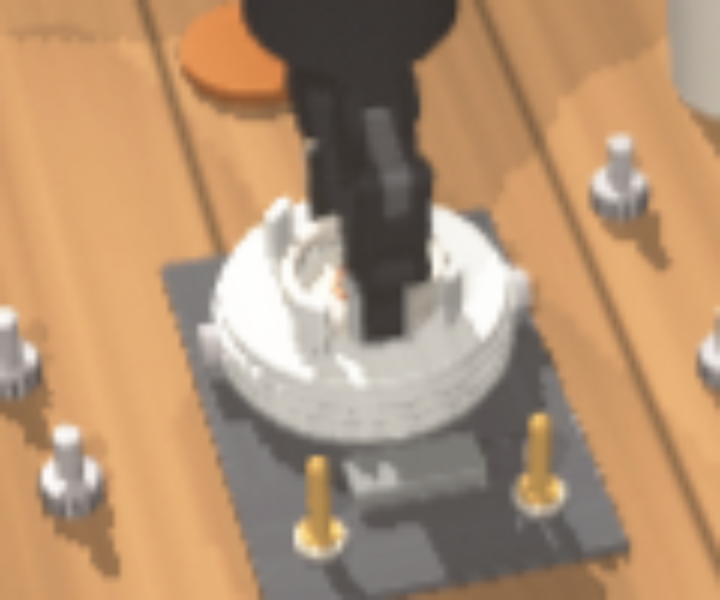

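The crop shows the spacer held between the lugs, just above the seat. I'll lower it the last 2 mm, release it and rise.

send_rows:
  series:
    - {"dx":0,"dy":0,"dz":0.22,"rx":0,"ry":0,"rz":0,"fingers":0.6}
    - {"dx":0,"dy":0,"dz":0.22,"rx":0,"ry":0,"rz":0,"fingers":0.6}

```text
clock: 6.35
eef_pos: [569.3, 73.3, 32.1]
ee_rot: [0.0, 0.0, 1.0, -0.0]
contact_force: [-0.4, 0.4, -1.3]
opening: 59.9
grasp_force: 43.6
```

send_rows:
  series:
    - {"dx":0,"dy":0,"dz":0,"rx":0,"ry":0,"rz":0,"fingers":0.1}
    - {"dx":0,"dy":0,"dz":0,"rx":0,"ry":0,"rz":0,"fingers":0.0}
    - {"dx":0,"dy":0,"dz":0,"rx":0,"ry":0,"rz":0,"fingers":0}
    - {"dx":0,"dy":0,"dz":-4,"rx":0,"ry":0,"rz":0,"fingers":0}
    - {"dx":0,"dy":0,"dz":-8,"rx":0,"ry":0,"rz":0,"fingers":0}

```text
clock: 6.85
eef_pos: [568.5, 73.2, 112.2]
ee_rot: [-0.001, 0.0, 1.0, -0.0]
contact_force: [0.8, -0.1, 2.2]
opening: 85.3
grasp_force: 0.0
```

send_rows:
  series:
    - {"dx":0,"dy":5,"dz":0,"rx":0,"ry":0,"rz":0,"fingers":0}
    - {"dx":0,"dy":10,"dz":0,"rx":0,"ry":0,"rz":0,"fingers":0}
    - {"dx":0,"dy":15,"dz":0,"rx":0,"ry":0,"rz":0,"fingers":0}
    - {"dx":0.4,"dy":18.2,"dz":0,"rx":0,"ry":0,"rz":0,"fingers":0}
    - {"dx":0.4,"dy":18.2,"dz":4,"rx":0,"ry":0,"rz":0,"fingers":0}

```text
clock: 7.35
eef_pos: [567.0, 259.9, 76.8]
ee_rot: [0.004, -0.002, 1.0, 0.002]
contact_force: [1.3, 0.3, -1.1]
opening: 85.6
grasp_force: 0.0
```

```bash
cat >> vis.py <<'E'
def disc(c,lo,hi,r=31,cams=("top","side")):
    out=[]
    for n in cams:
        P=near(cloud(n,camera(n)[1]),c,r+7,lo,hi)
        if len(P)<20: print(n,"few",len(P)); continue
        f=lambda q: np.mean(np.clip(np.hypot(P[:,0]-q[0],P[:,1]-q[1])-r,0,4)**2)
        g=np.array([(f((x,y)),x,y) for x in np.arange(c[0]-8,c[0]+8,.5) for y in np.arange(c[1]-8,c[1]+8,.5)])
        G=g[g[:,0]<g[:,0].min()*1.1+1e-3]; q=G[:,1:].mean(0); out.append(q); print(n,len(P),G[0,0].round(3),q.round(1),"z",np.median(P[:,2]).round(1))
    return np.mean(out,0) if out else None
E
python3 - <<'E'
from vis import *
o,R=tool(); print(o["eef_pos"],o["opening"],o["clock"])
disc((569,73.5),40,48,cams=("side",))
disc((565,255.5),4,11,cams=("side",))
E
```

```text
[567.0028147  259.94446507  76.76821636] 85.61601151834746 7.35
side 231 3.255 [564.8  72.9] z 43.7
side 288 0.401 [564.1 257.1] z 8.2
```

```bash
python3 - <<'E'
from vis import *
p,d=camera("side"); X=cloud("side",d)
P=near(X,(568.1,74),33,41.5,46); print(len(P),P.mean(0).round(1),np.hypot(*(P[:,:2]-(568.1,74)).T).min())
a=np.degrees(np.arctan2(P[:,1]-74,P[:,0]-568.1)); r=np.hypot(*(P[:,:2]-(568.1,74)).T)
for s in range(-180,180,45):
    k=(a>=s)&(a<s+45); print(s,k.sum(),np.percentile(r[k],[5,50,95]).round(1) if k.any() else "",np.median(P[k,2]) if k.any() else "")
o=px("side",[(568.1,74,40)])[0].astype(int); print(o)
cv2.imwrite("pics/c.png",cv2.resize(p[o[1]-40:o[1]+40,o[0]-50:o[0]+50],(750,600),interpolation=2)[:,:,::-1])
print(to((565,256,30)))
E
```

```text
119 [570.   74.6  43.7] 5.268103510088169
-180 6 [25.4 28.7 29.9] 43.26933470765064
-135 19 [23.3 27.3 32.4] 43.46291753237389
-90 20 [25.2 28.4 31.9] 44.257786658893714
-45 9 [25.3 26.5 28.9] 44.42777604170446
0 18 [23.  26.5 29.9] 43.193109271541545
45 18 [25.3 27.7 30.3] 43.20075878652264
90 16 [19.4 27.5 31.1] 43.55354842138274
135 13 [24.4 26.6 30.4] 44.68531980622184
[289 235]
[-0.12  0.11  4.01]
```

View pics/c.png

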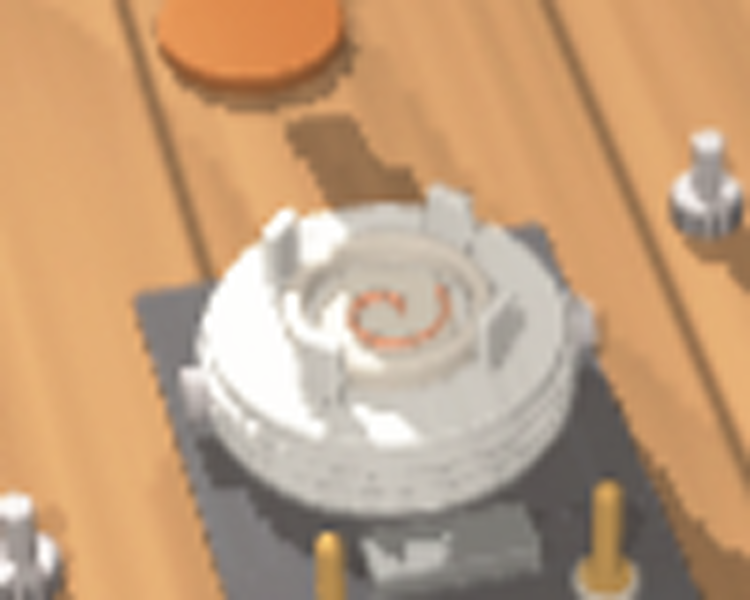

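The spacer lies flat and centred between the lugs. The glass is next.

send_rows:
  series:
    - {"dx":-0.12,"dy":0.1,"dz":3.5,"rx":0,"ry":0,"rz":0,"fingers":0}
    - {"dx":-0.12,"dy":0.1,"dz":5.5,"rx":0,"ry":0,"rz":0,"fingers":0}
    - {"dx":-0.12,"dy":0.1,"dz":7.1,"rx":0,"ry":0,"rz":0,"fingers":0}
    - {"dx":-0.12,"dy":0.1,"dz":7.1,"rx":0,"ry":0,"rz":0,"fingers":0.1}
    - {"dx":-0.12,"dy":0.1,"dz":7.1,"rx":0,"ry":0,"rz":0,"fingers":0.2}

```text
clock: 8.0
eef_pos: [567.1, 256.1, 2.5]
ee_rot: [0.0, 0.0, 1.0, 0.0]
contact_force: [-0.2, 0.4, 0.1]
opening: 68.5
grasp_force: 0.0
```

send_rows:
  series:
    - {"dx":0,"dy":0,"dz":0,"rx":0,"ry":0,"rz":0,"fingers":0.3}
    - {"dx":0,"dy":0,"dz":0,"rx":0,"ry":0,"rz":0,"fingers":0.6}
    - {"dx":0,"dy":0,"dz":0,"rx":0,"ry":0,"rz":0,"fingers":0.6}
    - {"dx":0,"dy":0,"dz":0,"rx":0,"ry":0,"rz":0,"fingers":0.6}

```text
clock: 8.4
eef_pos: [569.9, 257.5, 7.0]
ee_rot: [0.004, 0.0, 1.0, 0.002]
contact_force: [-0.4, -2.0, 33.0]
opening: 34.6
grasp_force: 16.6
```

send_rows:
  series:
    - {"dx":0,"dy":0,"dz":-0.5,"rx":0,"ry":0,"rz":0,"fingers":0.2}
    - {"dx":0,"dy":0,"dz":-3,"rx":0,"ry":0,"rz":0,"fingers":0}
    - {"dx":0,"dy":0,"dz":-8,"rx":0,"ry":0,"rz":0,"fingers":0}
    - {"dx":0,"dy":0,"dz":-10,"rx":0,"ry":0,"rz":0,"fingers":0}
    - {"dx":0,"dy":0,"dz":-10,"rx":0,"ry":0,"rz":0,"fingers":0}

```text
clock: 8.9
eef_pos: [568.1, 256.9, 106.2]
ee_rot: [0.003, 0.0, 1.0, 0.001]
contact_force: [-1.0, 0.6, -0.2]
opening: 85.9
grasp_force: 0.0
```

```bash
python3 - <<'E'
from vis import *
disc((565,255.5),4,11,cams=("side",))
o,R=tool(); print(o["eef_pos"],o["clock"],R.round(3)); camera("top"); p,d=camera("side")
q=outline_of("side","glass"); print([(r["rect"],r["p"]) for r in q])
o,R=tool(); print(o["eef_pos"],o["clock"],o["joint_positions"].round(3),o["contact_force"])
cv2.imwrite("pics/d.png",p[130:330,180:420,::-1].repeat(3,0).repeat(3,1))
E
```

```text
side 306 0.336 [564.4 257.5] z 8.2
[567.20921121 256.56690531 103.5947755 ] 8.95 [[-1.     0.     0.003]
 [ 0.     1.     0.001]
 [-0.003  0.001 -1.   ]]
[([271.1, 194.8, 21.0, 17.9], 0.8)]
[565.98831346 256.10004825 100.1196902 ] 9.1 [ 0.384  0.066  1.71   0.     1.366 -1.187] [-0.38125678 -0.90328507 -0.27826087]
```

View pics/d.png

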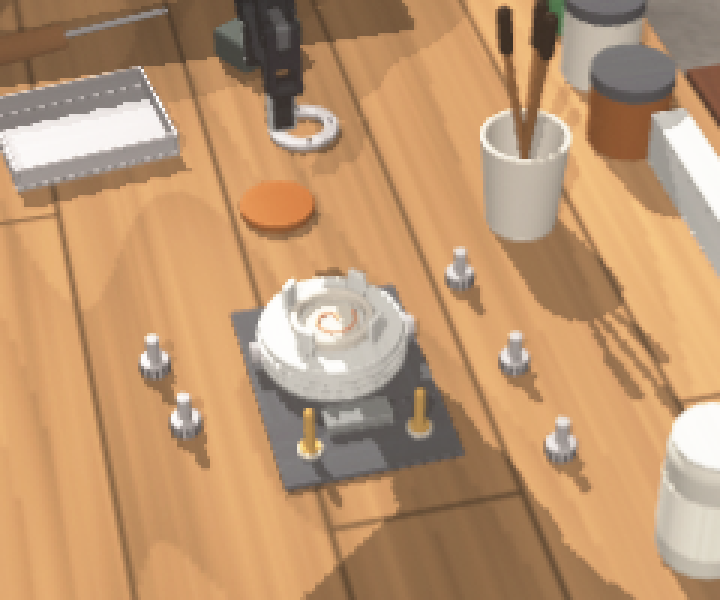

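The side view shows the glass still flat on the bench: the fingers closed just above it, because the arm had not settled and the tips sit back when open. I'll go lower and wait before closing.

send_rows:
  series:
    - {"dx":0,"dy":0.05,"dz":5,"rx":0,"ry":0,"rz":0,"fingers":0}
    - {"dx":0,"dy":0.05,"dz":8.5,"rx":0,"ry":0,"rz":0,"fingers":0}
    - {"dx":0,"dy":0.05,"dz":10,"rx":0,"ry":0,"rz":0,"fingers":0}
    - {"dx":0,"dy":0.05,"dz":10,"rx":0,"ry":0,"rz":0,"fingers":0}
    - {"dx":0,"dy":0.05,"dz":10,"rx":0,"ry":0,"rz":0,"fingers":0}

```text
clock: 9.6
eef_pos: [567.0, 257.0, 2.2]
ee_rot: [0.0, 0.0, 1.0, 0.0]
contact_force: [0.3, -0.6, 0.8]
opening: 85.4
grasp_force: 0.0
```

send_rows:
  series:
    - {"dx":0,"dy":0,"dz":0,"rx":0,"ry":0,"rz":0,"fingers":0}
    - {"dx":0,"dy":0,"dz":0,"rx":0,"ry":0,"rz":0,"fingers":0}

```text
clock: 9.8
eef_pos: [567.2, 257.1, 2.8]
ee_rot: [0.001, 0.0, 1.0, 0.0]
contact_force: [0.2, -0.5, -0.2]
opening: 85.2
grasp_force: 0.0
```

send_rows:
  series:
    - {"dx":0.23,"dy":0,"dz":0.65,"rx":0,"ry":0,"rz":0,"fingers":0}
    - {"dx":0.23,"dy":0,"dz":0.65,"rx":0,"ry":0,"rz":0,"fingers":0}
    - {"dx":0.23,"dy":0,"dz":0.65,"rx":0,"ry":0,"rz":0,"fingers":0.1}
    - {"dx":0.23,"dy":0,"dz":0.65,"rx":0,"ry":0,"rz":0,"fingers":0.2}
    - {"dx":0.23,"dy":0,"dz":0.65,"rx":0,"ry":0,"rz":0,"fingers":0.25}

```text
clock: 10.3
eef_pos: [564.2, 256.8, -5.3]
ee_rot: [0.0, 0.0, 1.0, 0.0]
contact_force: [-0.7, 0.6, 0.1]
opening: 64.3
grasp_force: 0.0
```

send_rows:
  series:
    - {"dx":0,"dy":0,"dz":0,"rx":0,"ry":0,"rz":0,"fingers":0.32}
    - {"dx":0,"dy":0,"dz":0,"rx":0,"ry":0,"rz":0,"fingers":0.4}
    - {"dx":0,"dy":0,"dz":0,"rx":0,"ry":0,"rz":0,"fingers":0.4}

```text
clock: 10.6
eef_pos: [564.4, 256.9, -4.8]
ee_rot: [0.0, 0.0, 1.0, 0.0]
contact_force: [-1.6, -0.3, 5.1]
opening: 60.1
grasp_force: 43.3
```

send_rows:
  series:
    - {"dx":0,"dy":0,"dz":-2,"rx":0,"ry":0,"rz":0,"fingers":0.6}
    - {"dx":0,"dy":0,"dz":-6,"rx":0,"ry":0,"rz":0,"fingers":0.6}
    - {"dx":0,"dy":0,"dz":-9,"rx":0,"ry":0,"rz":0,"fingers":0.6}
    - {"dx":-0.4,"dy":-4,"dz":-9,"rx":0,"ry":0,"rz":0,"fingers":0.6}
    - {"dx":-0.4,"dy":-8,"dz":-9,"rx":0,"ry":0,"rz":0,"fingers":0.6}

```text
clock: 11.1
eef_pos: [568.6, 176.5, 85.7]
ee_rot: [0.001, -0.001, 1.0, 0.0]
contact_force: [0.3, 0.7, -1.4]
opening: 59.5
grasp_force: 43.5
```

send_rows:
  series:
    - {"dx":0,"dy":-4,"dz":0,"rx":0,"ry":0,"rz":0,"fingers":0.6}
    - {"dx":0,"dy":-8,"dz":0,"rx":0,"ry":0,"rz":0,"fingers":0.6}
    - {"dx":0,"dy":-10.3,"dz":0,"rx":0,"ry":0,"rz":0,"fingers":0.6}
    - {"dx":0,"dy":-10.3,"dz":0.5,"rx":0,"ry":0,"rz":0,"fingers":0.6}
    - {"dx":0,"dy":-10.3,"dz":0.5,"rx":0,"ry":0,"rz":0,"fingers":0.6}

```text
clock: 11.6
eef_pos: [567.8, 73.5, 79.0]
ee_rot: [-0.0, 0.001, 1.0, 0.0]
contact_force: [0.1, 0.1, -0.3]
opening: 59.7
grasp_force: 43.5
```

send_rows:
  series:
    - {"dx":0,"dy":0,"dz":0,"rx":0,"ry":0,"rz":0,"fingers":0.6}
    - {"dx":0,"dy":0,"dz":0,"rx":0,"ry":0,"rz":0,"fingers":0.6}

```text
clock: 11.8
eef_pos: [568.1, 74.6, 79.6]
ee_rot: [-0.0, -0.0, 1.0, 0.0]
contact_force: [-0.1, 0.3, -0.7]
opening: 60.0
grasp_force: 43.5
```

send_rows:
  series:
    - {"dx":-0.1,"dy":-0.1,"dz":1,"rx":0,"ry":0,"rz":0,"fingers":0.6}
    - {"dx":-0.1,"dy":-0.1,"dz":2,"rx":0,"ry":0,"rz":0,"fingers":0.6}
    - {"dx":-0.1,"dy":-0.1,"dz":3,"rx":0,"ry":0,"rz":0,"fingers":0.6}
    - {"dx":-0.1,"dy":-0.1,"dz":3.7,"rx":0,"ry":0,"rz":0,"fingers":0.6}
    - {"dx":-0.1,"dy":-0.1,"dz":3.7,"rx":0,"ry":0,"rz":0,"fingers":0.6}

```text
clock: 12.3
eef_pos: [568.4, 72.7, 41.0]
ee_rot: [-0.001, 0.0, 1.0, -0.0]
contact_force: [0.0, -0.0, 0.4]
opening: 60.2
grasp_force: 43.5
```

send_rows:
  series:
    - {"dx":0,"dy":0,"dz":0,"rx":0,"ry":0,"rz":0,"fingers":0.6}
    - {"dx":0,"dy":0,"dz":0,"rx":0,"ry":0,"rz":0,"fingers":0.6}

```text
clock: 12.5
eef_pos: [569.4, 72.8, 43.1]
ee_rot: [0.0, 0.0, 1.0, 0.0]
contact_force: [0.6, 0.7, -0.4]
opening: 60.1
grasp_force: 43.5
```

send_rows:
  series:
    - {"dx":0,"dy":0.05,"dz":0.35,"rx":0,"ry":0,"rz":0,"fingers":0.6}
    - {"dx":0,"dy":0.05,"dz":0.35,"rx":0,"ry":0,"rz":0,"fingers":0.6}
    - {"dx":0,"dy":0.05,"dz":0.35,"rx":0,"ry":0,"rz":0,"fingers":0.6}

```text
clock: 12.8
eef_pos: [569.2, 73.3, 39.3]
ee_rot: [0.0, 0.0, 1.0, 0.0]
contact_force: [0.3, -0.3, 0.3]
opening: 59.9
grasp_force: 43.5
```

send_rows:
  series:
    - {"dx":0,"dy":0,"dz":0,"rx":0,"ry":0,"rz":0,"fingers":0.1}
    - {"dx":0,"dy":0,"dz":0,"rx":0,"ry":0,"rz":0,"fingers":0.0}
    - {"dx":0,"dy":0,"dz":0,"rx":0,"ry":0,"rz":0,"fingers":0}
    - {"dx":0,"dy":0,"dz":-4,"rx":0,"ry":0,"rz":0,"fingers":0}
    - {"dx":0,"dy":0,"dz":-8,"rx":0,"ry":0,"rz":0,"fingers":0}

```text
clock: 13.3
eef_pos: [568.4, 73.2, 119.2]
ee_rot: [-0.001, 0.0, 1.0, -0.0]
contact_force: [0.7, 0.8, 0.8]
opening: 85.1
grasp_force: 0.0
```

send_rows:
  series:
    - {"dx":-1,"dy":5,"dz":0,"rx":0,"ry":0,"rz":0,"fingers":0}
    - {"dx":-1.5,"dy":9.7,"dz":0,"rx":0,"ry":0,"rz":0,"fingers":0}
    - {"dx":-2,"dy":14.5,"dz":0,"rx":0,"ry":0,"rz":0,"fingers":0}
    - {"dx":-3,"dy":19.5,"dz":0,"rx":0,"ry":0,"rz":0,"fingers":0}
    - {"dx":-3.5,"dy":24,"dz":0,"rx":0,"ry":0,"rz":0,"fingers":0}

```text
clock: 13.8
eef_pos: [604.3, 315.5, 119.1]
ee_rot: [0.0, -0.0, 1.0, 0.0]
contact_force: [0.4, -0.1, 0.6]
opening: 85.3
grasp_force: 0.0
```

send_rows:
  series:
    - {"dx":-0.5,"dy":4.7,"dz":0,"rx":0,"ry":0,"rz":0,"fingers":0}
    - {"dx":-0.5,"dy":4.7,"dz":4.5,"rx":0,"ry":0,"rz":0,"fingers":0}
    - {"dx":-0.5,"dy":4.7,"dz":6,"rx":0,"ry":0,"rz":0,"fingers":0}
    - {"dx":-0.5,"dy":4.7,"dz":6,"rx":0,"ry":0,"rz":0,"fingers":0}
    - {"dx":-0.5,"dy":4.7,"dz":6,"rx":0,"ry":0,"rz":0,"fingers":0}

```text
clock: 14.3
eef_pos: [609.5, 359.5, 60.2]
ee_rot: [0.0, 0.001, 1.0, 0.0]
contact_force: [-0.3, -0.7, 0.3]
opening: 85.5
grasp_force: 0.0
```

```bash
python3 - <<'E'
from vis import *
p,d=camera("side"); X=cloud("side",d)
P=near(X,(568.1,74),30,44,60); print(len(P),P.mean(0).round(1),np.percentile(P[:,2],[5,50,95]))
A=np.c_[P[:,:2]-P[:,:2].mean(0),np.ones(len(P))]; print(np.linalg.lstsq(A,P[:,2],rcond=None)[0].round(3))
disc((568.1,74),48,54,cams=("side",))
print(disc((610,360.5),3,9,cams=("side","top")))
o,R=tool(); print(o["eef_pos"],o["clock"])
E
```

```text
417 [567.7  71.9  52.2] [48.38147587 52.29759036 55.49654124]
[1.1000e-02 2.1000e-02 5.2167e+01]
side 398 1.39 [570.2  72.8] z 52.0
side 196 0.767 [609.9 359. ] z 5.8
top few 6
[609.90277778 359.01388889]
[609.9286366  359.99168736  61.04526585] 14.5
```

The glass is flat, with its top at 52 mm. The ring hasn't moved.

send_rows:
  series:
    - {"dx":0,"dy":0.03,"dz":4,"rx":0,"ry":0,"rz":0,"fingers":0}
    - {"dx":0,"dy":0.03,"dz":6.5,"rx":0,"ry":0,"rz":0,"fingers":0}
    - {"dx":0,"dy":0.03,"dz":6.5,"rx":0,"ry":0,"rz":0,"fingers":0}
    - {"dx":0,"dy":0.03,"dz":6.5,"rx":0,"ry":0,"rz":0,"fingers":0}
    - {"dx":0,"dy":0.03,"dz":6.5,"rx":0,"ry":0,"rz":0,"fingers":0}

```text
clock: 15.0
eef_pos: [610.2, 361.0, -3.4]
ee_rot: [0.001, 0.0, 1.0, 0.001]
contact_force: [0.4, -0.0, 0.6]
opening: 85.2
grasp_force: 0.0
```

send_rows:
  series:
    - {"dx":0,"dy":0,"dz":0,"rx":0,"ry":0,"rz":0,"fingers":0}
    - {"dx":0,"dy":0,"dz":0,"rx":0,"ry":0,"rz":0,"fingers":0}

```text
clock: 15.2
eef_pos: [609.6, 360.8, -4.6]
ee_rot: [0.001, 0.0, 1.0, 0.0]
contact_force: [0.0, 0.3, 0.3]
opening: 85.3
grasp_force: 0.0
```

send_rows:
  series:
    - {"dx":-0.05,"dy":0,"dz":0,"rx":0,"ry":0,"rz":0,"fingers":0.1}
    - {"dx":-0.05,"dy":0,"dz":0,"rx":0,"ry":0,"rz":0,"fingers":0.2}
    - {"dx":-0.05,"dy":0,"dz":0,"rx":0,"ry":0,"rz":0,"fingers":0.25}
    - {"dx":-0.05,"dy":0,"dz":0,"rx":0,"ry":0,"rz":0,"fingers":0.32}
    - {"dx":-0.05,"dy":0,"dz":0,"rx":0,"ry":0,"rz":0,"fingers":0.4}

```text
clock: 15.7
eef_pos: [610.1, 360.8, -4.9]
ee_rot: [0.001, 0.0, 1.0, 0.0]
contact_force: [-0.8, -0.0, 7.6]
opening: 59.9
grasp_force: 45.3
```

send_rows:
  series:
    - {"dx":0,"dy":0,"dz":0,"rx":0,"ry":0,"rz":0,"fingers":0.45}
    - {"dx":0,"dy":0,"dz":0,"rx":0,"ry":0,"rz":0,"fingers":0.45}

```text
clock: 15.9
eef_pos: [610.1, 360.8, -4.9]
ee_rot: [0.001, 0.0, 1.0, 0.0]
contact_force: [-1.4, -0.5, 6.8]
opening: 60.0
grasp_force: 45.3
```

send_rows:
  series:
    - {"dx":0,"dy":0,"dz":-2,"rx":0,"ry":0,"rz":0,"fingers":0.6}
    - {"dx":0,"dy":0,"dz":-6,"rx":0,"ry":0,"rz":0,"fingers":0.6}
    - {"dx":0,"dy":0,"dz":-10,"rx":0,"ry":0,"rz":0,"fingers":0.6}
    - {"dx":0.7,"dy":-4,"dz":-10,"rx":0,"ry":0,"rz":0,"fingers":0.6}
    - {"dx":1.4,"dy":-8.7,"dz":-10,"rx":0,"ry":0,"rz":0,"fingers":0.6}

```text
clock: 16.4
eef_pos: [595.7, 273.8, 95.3]
ee_rot: [0.001, -0.001, 1.0, 0.0]
contact_force: [0.7, -1.7, -1.7]
opening: 59.4
grasp_force: 43.4
```

send_rows:
  series:
    - {"dx":0.7,"dy":-4.5,"dz":0,"rx":0,"ry":0,"rz":0,"fingers":0.6}
    - {"dx":1.4,"dy":-9,"dz":0,"rx":0,"ry":0,"rz":0,"fingers":0.6}
    - {"dx":2,"dy":-13.5,"dz":0,"rx":0,"ry":0,"rz":0,"fingers":0.6}
    - {"dx":2.5,"dy":-17.5,"dz":0,"rx":0,"ry":0,"rz":0,"fingers":0.6}
    - {"dx":2.7,"dy":-20,"dz":0,"rx":0,"ry":0,"rz":0,"fingers":0.6}

```text
clock: 16.9
eef_pos: [568.0, 71.2, 94.2]
ee_rot: [0.0, 0.001, 1.0, -0.0]
contact_force: [-0.5, 0.8, -0.1]
opening: 59.7
grasp_force: 43.4
```

send_rows:
  series:
    - {"dx":0,"dy":0,"dz":0.7,"rx":0,"ry":0,"rz":0,"fingers":0.6}
    - {"dx":0,"dy":0,"dz":0.7,"rx":0,"ry":0,"rz":0,"fingers":0.6}
    - {"dx":0,"dy":0,"dz":0.7,"rx":0,"ry":0,"rz":0,"fingers":0.6}
    - {"dx":0,"dy":0,"dz":0.7,"rx":0,"ry":0,"rz":0,"fingers":0.6}

```text
clock: 17.3
eef_pos: [568.7, 74.5, 87.2]
ee_rot: [-0.0, -0.001, 1.0, 0.0]
contact_force: [0.7, 0.5, -0.4]
opening: 60.0
grasp_force: 43.4
```

Now at z 87, and the ring seats at 47.

send_rows:
  series:
    - {"dx":-0.05,"dy":-0.05,"dz":1,"rx":0,"ry":0,"rz":0,"fingers":0.6}
    - {"dx":-0.05,"dy":-0.05,"dz":2,"rx":0,"ry":0,"rz":0,"fingers":0.6}
    - {"dx":-0.05,"dy":-0.05,"dz":3,"rx":0,"ry":0,"rz":0,"fingers":0.6}
    - {"dx":-0.05,"dy":-0.05,"dz":3.7,"rx":0,"ry":0,"rz":0,"fingers":0.6}
    - {"dx":-0.05,"dy":-0.05,"dz":3.7,"rx":0,"ry":0,"rz":0,"fingers":0.6}

```text
clock: 17.8
eef_pos: [568.4, 73.1, 48.5]
ee_rot: [-0.001, 0.0, 1.0, -0.0]
contact_force: [0.8, 1.0, -0.4]
opening: 59.4
grasp_force: 43.4
```

send_rows:
  series:
    - {"dx":0,"dy":0,"dz":0,"rx":0,"ry":0,"rz":0,"fingers":0.6}
    - {"dx":0,"dy":0,"dz":0,"rx":0,"ry":0,"rz":0,"fingers":0.6}

```text
clock: 18.0
eef_pos: [569.4, 73.1, 50.6]
ee_rot: [0.0, 0.0, 1.0, 0.0]
contact_force: [0.8, 0.1, -0.2]
opening: 60.2
grasp_force: 43.4
```

send_rows:
  series:
    - {"dx":0,"dy":0,"dz":0.33,"rx":0,"ry":0,"rz":0,"fingers":0.6}
    - {"dx":0,"dy":0,"dz":0.33,"rx":0,"ry":0,"rz":0,"fingers":0.6}
    - {"dx":0,"dy":0,"dz":0.33,"rx":0,"ry":0,"rz":0,"fingers":0.6}

```text
clock: 18.3
eef_pos: [569.3, 73.1, 47.1]
ee_rot: [0.0, 0.0, 1.0, 0.0]
contact_force: [0.8, 0.2, 2.0]
opening: 59.9
grasp_force: 43.9
```

send_rows:
  series:
    - {"dx":0,"dy":0,"dz":0,"rx":0,"ry":0,"rz":0,"fingers":0.1}
    - {"dx":0,"dy":0,"dz":0,"rx":0,"ry":0,"rz":0,"fingers":0.0}
    - {"dx":0,"dy":0,"dz":0,"rx":0,"ry":0,"rz":0,"fingers":0}
    - {"dx":0,"dy":0,"dz":-4,"rx":0,"ry":0,"rz":0,"fingers":0}
    - {"dx":0,"dy":0,"dz":-8,"rx":0,"ry":0,"rz":0,"fingers":0}

```text
clock: 18.8
eef_pos: [568.3, 73.0, 126.8]
ee_rot: [-0.001, 0.0, 1.0, -0.0]
contact_force: [1.3, -0.5, 1.2]
opening: 85.1
grasp_force: 0.0
```

send_rows:
  series:
    - {"dx":4.5,"dy":0.7,"dz":0,"rx":0,"ry":0,"rz":0,"fingers":0.3}
    - {"dx":9,"dy":1.5,"dz":0,"rx":0,"ry":0,"rz":0,"fingers":0.6}
    - {"dx":13,"dy":2,"dz":0,"rx":0,"ry":0,"rz":0,"fingers":0.6}
    - {"dx":13,"dy":2,"dz":0,"rx":0,"ry":0,"rz":0,"fingers":0.6}
    - {"dx":13,"dy":2,"dz":0,"rx":0,"ry":0,"rz":0,"fingers":0.6}

```text
clock: 19.3
eef_pos: [439.0, 93.2, 127.4]
ee_rot: [0.001, -0.0, 1.0, 0.0]
contact_force: [0.5, 0.5, 0.3]
opening: 34.0
grasp_force: 0.0
```

```bash
cat >> vis.py <<'E'
SC={"s1":(682.9,132),"s2":(696.2,28.7),"s3":(701.2,-64.5),"s4":(439.3,93),"s5":(451,26.2)}
def screws(S=SC,cams=("top","side")):
    for n in cams:
        X=cloud(n,camera(n)[1])
        for k,c in S.items():
            P=near(X,c,18,28,35); print(n,k,len(P),P.mean(0).round(1) if len(P) else "")
E
python3 - <<'E'
from vis import *
X=cloud("side",camera("side")[1])
P=near(X,(568.1,74),30,50,66); print(len(P),P.mean(0).round(1),np.percentile(P[:,2],[5,50,95]))
disc((568.1,74),55,61,cams=("side",))
screws(); o,R=tool(); print(o["eef_pos"],o["clock"],o["opening"])
E
```

```text
403 [567.9  73.6  56.2] [50.70942327 56.60090161 60.78078606]
side 310 1.003 [569.4  72.2] z 58.0
top s1 14 [684.7 130.5  31.4]
top s2 10 [696.7  27.5  31.9]
top s3 14 [701.5 -65.8  31.8]
top s4 0 
top s5 0 
side s1 15 [683.4 133.2  31.5]
side s2 14 [695.9  29.8  32.4]
side s3 16 [701.  -63.5  31.1]
side s4 16 [437.8  93.6  31.3]
side s5 15 [449.7  26.6  31.1]
[439.76934097  92.95368921 126.61457789] 19.5 33.89652434703767
```

The stack is complete, with the ring's top at 58 mm. Next is screw s4.

send_rows:
  series:
    - {"dx":0,"dy":0,"dz":5,"rx":0,"ry":0,"rz":0,"fingers":0.6}
    - {"dx":0,"dy":0,"dz":9,"rx":0,"ry":0,"rz":0,"fingers":0.6}
    - {"dx":0,"dy":0,"dz":11.2,"rx":0,"ry":0,"rz":0,"fingers":0.6}
    - {"dx":0,"dy":0,"dz":11.2,"rx":0,"ry":0,"rz":0,"fingers":0.6}
    - {"dx":0,"dy":0,"dz":11.2,"rx":0,"ry":0,"rz":0,"fingers":0.6}

```text
clock: 20.0
eef_pos: [439.6, 93.0, 15.3]
ee_rot: [-0.0, 0.0, 1.0, -0.0]
contact_force: [0.3, 0.3, -0.5]
opening: 34.2
grasp_force: 0.0
```

send_rows:
  series:
    - {"dx":0,"dy":0,"dz":0,"rx":0,"ry":0,"rz":0,"fingers":0.8}
    - {"dx":0,"dy":0,"dz":0,"rx":0,"ry":0,"rz":0,"fingers":1}
    - {"dx":0,"dy":0,"dz":0,"rx":0,"ry":0,"rz":0,"fingers":1}
    - {"dx":0,"dy":0,"dz":0,"rx":0,"ry":0,"rz":0,"fingers":1}

```text
clock: 20.4
eef_pos: [440.1, 93.2, 16.5]
ee_rot: [0.001, 0.0, 1.0, 0.0]
contact_force: [-0.9, -0.8, 6.8]
opening: 7.8
grasp_force: 39.1
```

send_rows:
  series:
    - {"dx":0,"dy":0,"dz":-3,"rx":0,"ry":0,"rz":0,"fingers":1}
    - {"dx":0,"dy":0,"dz":-6,"rx":0,"ry":0,"rz":0,"fingers":1}
    - {"dx":0,"dy":0,"dz":-6,"rx":0,"ry":0,"rz":0,"fingers":1}

```text
clock: 20.7
eef_pos: [441.1, 93.4, 79.5]
ee_rot: [0.003, 0.0, 1.0, 0.001]
contact_force: [0.8, -0.5, -1.0]
opening: 7.7
grasp_force: 39.0
```

send_rows:
  series:
    - {"dx":0.8,"dy":4.8,"dz":0,"rx":0,"ry":0,"rz":0,"fingers":1}
    - {"dx":1.6,"dy":9.6,"dz":0,"rx":0,"ry":0,"rz":0,"fingers":1}
    - {"dx":2.4,"dy":14.4,"dz":0,"rx":0,"ry":0,"rz":0,"fingers":1}
    - {"dx":3.2,"dy":19.2,"dz":0,"rx":0,"ry":0,"rz":0,"fingers":1}
    - {"dx":4,"dy":24,"dz":0,"rx":0,"ry":0,"rz":0,"fingers":1}

```text
clock: 21.2
eef_pos: [398.5, 335.2, 75.1]
ee_rot: [0.0, 0.0, 1.0, 0.0]
contact_force: [1.3, -0.7, -1.4]
opening: 7.7
grasp_force: 39.1
```

send_rows:
  series:
    - {"dx":0.8,"dy":4.8,"dz":0,"rx":0,"ry":0,"rz":0,"fingers":1}
    - {"dx":1.5,"dy":8.6,"dz":0,"rx":0,"ry":0,"rz":0,"fingers":1}
    - {"dx":1.5,"dy":8.6,"dz":3,"rx":0,"ry":0,"rz":0,"fingers":1}
    - {"dx":1.5,"dy":8.6,"dz":5.2,"rx":0,"ry":0,"rz":0,"fingers":1}
    - {"dx":1.5,"dy":8.6,"dz":5.2,"rx":0,"ry":0,"rz":0,"fingers":1}

```text
clock: 21.7
eef_pos: [383.0, 418.4, 20.2]
ee_rot: [-0.001, -0.0, 1.0, -0.001]
contact_force: [-0.5, 0.2, -0.8]
opening: 8.3
grasp_force: 42.1
```

send_rows:
  series:
    - {"dx":0,"dy":0,"dz":0,"rx":0,"ry":0,"rz":0,"fingers":1}
    - {"dx":0,"dy":0,"dz":0,"rx":0,"ry":0,"rz":0,"fingers":1}

```text
clock: 21.9
eef_pos: [384.7, 419.4, 24.3]
ee_rot: [0.001, 0.0, 1.0, 0.001]
contact_force: [0.4, -1.2, 0.1]
opening: 7.9
grasp_force: 42.1
```

send_rows:
  series:
    - {"dx":0,"dy":0,"dz":0.4,"rx":0,"ry":0,"rz":0,"fingers":1}
    - {"dx":0,"dy":0,"dz":0.4,"rx":0,"ry":0,"rz":0,"fingers":0.75}
    - {"dx":0,"dy":0,"dz":0.4,"rx":0,"ry":0,"rz":0,"fingers":0.75}
    - {"dx":0,"dy":0,"dz":-3,"rx":0,"ry":0,"rz":0,"fingers":0.7}
    - {"dx":0,"dy":0,"dz":-7.5,"rx":0,"ry":0,"rz":0,"fingers":0.7}

```text
clock: 22.4
eef_pos: [383.3, 418.2, 96.9]
ee_rot: [-0.001, 0.0, 1.0, -0.001]
contact_force: [0.6, 0.7, 0.9]
opening: 25.8
grasp_force: 0.0
```

send_rows:
  series:
    - {"dx":-0.8,"dy":-4.9,"dz":0,"rx":0,"ry":0,"rz":0,"fingers":0.6}
    - {"dx":-1.6,"dy":-9.8,"dz":0,"rx":0,"ry":0,"rz":0,"fingers":0.6}
    - {"dx":-2.4,"dy":-14.7,"dz":0,"rx":0,"ry":0,"rz":0,"fingers":0.6}
    - {"dx":-3.2,"dy":-19.6,"dz":0,"rx":0,"ry":0,"rz":0,"fingers":0.6}
    - {"dx":-4,"dy":-24.5,"dz":0,"rx":0,"ry":0,"rz":0,"fingers":0.6}

```text
clock: 22.9
eef_pos: [424.1, 172.3, 98.3]
ee_rot: [0.0, -0.0, 1.0, 0.0]
contact_force: [0.9, -0.2, 0.6]
opening: 34.2
grasp_force: 0.0
```

send_rows:
  series:
    - {"dx":-0.8,"dy":-4.9,"dz":0,"rx":0,"ry":0,"rz":0,"fingers":0.6}
    - {"dx":-1.6,"dy":-9.8,"dz":0,"rx":0,"ry":0,"rz":0,"fingers":0.6}
    - {"dx":-2.6,"dy":-14.8,"dz":0,"rx":0,"ry":0,"rz":0,"fingers":0.6}
    - {"dx":-2.6,"dy":-14.8,"dz":4,"rx":0,"ry":0,"rz":0,"fingers":0.6}
    - {"dx":-2.6,"dy":-14.8,"dz":4,"rx":0,"ry":0,"rz":0,"fingers":0.6}

```text
clock: 23.4
eef_pos: [448.1, 24.8, 54.3]
ee_rot: [-0.003, 0.002, 1.0, 0.0]
contact_force: [-0.6, 0.1, -0.2]
opening: 33.7
grasp_force: 0.0
```

send_rows:
  series:
    - {"dx":0,"dy":0,"dz":0,"rx":0,"ry":0,"rz":0,"fingers":0.6}
    - {"dx":0,"dy":0,"dz":0,"rx":0,"ry":0,"rz":0,"fingers":0.6}

```text
clock: 23.6
eef_pos: [450.6, 27.0, 59.4]
ee_rot: [0.001, -0.001, 1.0, 0.0]
contact_force: [1.0, 0.1, 0.1]
opening: 33.9
grasp_force: 0.0
```

```bash
python3 - <<'E'
from vis import *
screws({k:SC[k] for k in("s1","s2","s3","s5")},("side",))
X=cloud("side",camera("side")[1]); P=near(X,(384.7,419.4),40,8,45); print(len(P),P.mean(0),P.max(0)); print(to((451,26.4,15)))
E
```

```text
side s1 15 [683.2 133.6  31. ]
side s2 17 [696.   29.7  31.9]
side s3 18 [700.5 -63.1  31.1]
side s5 14 [449.9  26.8  31.9]
4 [362.90121541 390.56544623   8.66872028] [374.65887212 401.18343673   9.44256616]
[-0.02 -0.06  4.43]
```

```bash
python3 - <<'E'
from vis import *
p,d=camera("side"); cv2.imwrite("pics/e.png",cv2.resize(p[140:260,150:300],(750,600),interpolation=2)[:,:,::-1])
print(px("side",[(384.7,419.4,15)]))
E
```

```text
[[190.10338815 168.29646174]]
```

View pics/e.png

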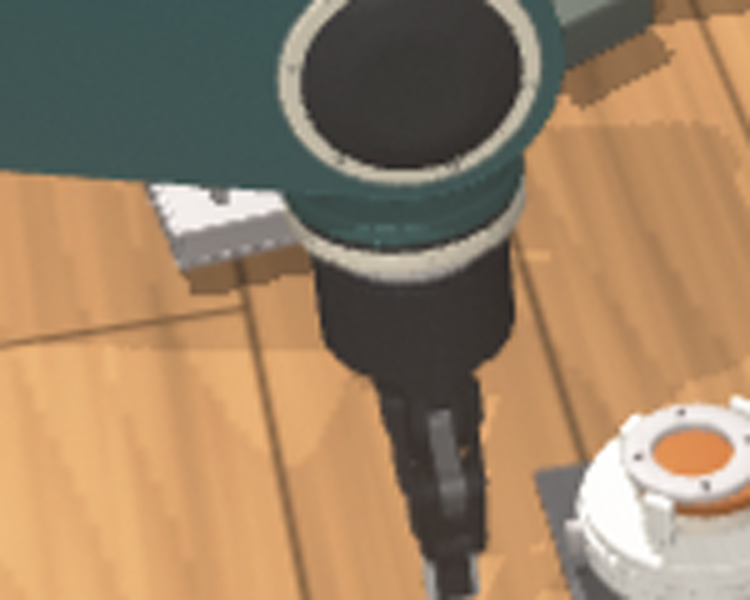

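The arm hides most of the tray, but part of the screw shows inside it. The stack looks right too. Next is s5.

send_rows:
  series:
    - {"dx":0,"dy":-0.05,"dz":2.5,"rx":0,"ry":0,"rz":0,"fingers":0.6}
    - {"dx":0,"dy":-0.05,"dz":4.35,"rx":0,"ry":0,"rz":0,"fingers":0.6}
    - {"dx":0,"dy":-0.05,"dz":4.35,"rx":0,"ry":0,"rz":0,"fingers":0.6}
    - {"dx":0,"dy":-0.05,"dz":4.35,"rx":0,"ry":0,"rz":0,"fingers":0.6}

```text
clock: 24.15
eef_pos: [450.4, 25.9, 15.2]
ee_rot: [0.0, -0.0, 1.0, 0.0]
contact_force: [-0.0, 0.5, 0.5]
opening: 34.1
grasp_force: 0.0
```

send_rows:
  series:
    - {"dx":0,"dy":0,"dz":0,"rx":0,"ry":0,"rz":0,"fingers":0.8}
    - {"dx":0,"dy":0,"dz":0,"rx":0,"ry":0,"rz":0,"fingers":1}
    - {"dx":0,"dy":0,"dz":0,"rx":0,"ry":0,"rz":0,"fingers":1}
    - {"dx":0,"dy":0,"dz":0,"rx":0,"ry":0,"rz":0,"fingers":1}

```text
clock: 24.55
eef_pos: [450.8, 25.7, 15.5]
ee_rot: [0.001, 0.0, 1.0, 0.0]
contact_force: [-1.3, 1.5, 7.1]
opening: 7.5
grasp_force: 39.2
```

send_rows:
  series:
    - {"dx":0,"dy":0,"dz":-3,"rx":0,"ry":0,"rz":0,"fingers":1}
    - {"dx":0,"dy":0,"dz":-6,"rx":0,"ry":0,"rz":0,"fingers":1}
    - {"dx":0,"dy":0,"dz":-6,"rx":0,"ry":0,"rz":0,"fingers":1}

```text
clock: 24.85
eef_pos: [451.9, 25.6, 78.6]
ee_rot: [0.003, 0.0, 1.0, -0.0]
contact_force: [-0.1, -0.2, 0.9]
opening: 7.9
grasp_force: 39.0
```

send_rows:
  series:
    - {"dx":0.3,"dy":4.9,"dz":0,"rx":0,"ry":0,"rz":0,"fingers":1}
    - {"dx":0.6,"dy":9.8,"dz":0,"rx":0,"ry":0,"rz":0,"fingers":1}
    - {"dx":1,"dy":14.7,"dz":0,"rx":0,"ry":0,"rz":0,"fingers":1}
    - {"dx":1.4,"dy":19.6,"dz":0,"rx":0,"ry":0,"rz":0,"fingers":1}
    - {"dx":1.8,"dy":24.5,"dz":0,"rx":0,"ry":0,"rz":0,"fingers":1}

```text
clock: 25.35
eef_pos: [431.5, 272.6, 74.2]
ee_rot: [0.0, 0.0, 1.0, 0.0]
contact_force: [1.5, -0.9, 0.0]
opening: 7.8
grasp_force: 39.1
```

send_rows:
  series:
    - {"dx":0.4,"dy":4.9,"dz":0,"rx":0,"ry":0,"rz":0,"fingers":1}
    - {"dx":0.8,"dy":9.8,"dz":0,"rx":0,"ry":0,"rz":0,"fingers":1}
    - {"dx":0.8,"dy":14.7,"dz":0,"rx":0,"ry":0,"rz":0,"fingers":1}
    - {"dx":0.8,"dy":14.8,"dz":3,"rx":0,"ry":0,"rz":0,"fingers":1}
    - {"dx":0.8,"dy":14.8,"dz":4.8,"rx":0,"ry":0,"rz":0,"fingers":1}

```text
clock: 25.85
eef_pos: [423.2, 419.6, 24.2]
ee_rot: [-0.001, -0.001, 1.0, -0.001]
contact_force: [-0.3, -0.3, -0.6]
opening: 7.7
grasp_force: 39.2
```

send_rows:
  series:
    - {"dx":0,"dy":0,"dz":0,"rx":0,"ry":0,"rz":0,"fingers":1}
    - {"dx":0,"dy":0,"dz":0,"rx":0,"ry":0,"rz":0,"fingers":1}
    - {"dx":0,"dy":0,"dz":0,"rx":0,"ry":0,"rz":0,"fingers":1}

```text
clock: 26.15
eef_pos: [424.8, 418.8, 27.7]
ee_rot: [0.001, 0.0, 1.0, 0.001]
contact_force: [0.1, -0.6, -0.5]
opening: 7.9
grasp_force: 39.2
```

send_rows:
  series:
    - {"dx":0,"dy":0,"dz":0.7,"rx":0,"ry":0,"rz":0,"fingers":1}
    - {"dx":0,"dy":0,"dz":0.75,"rx":0,"ry":0,"rz":0,"fingers":0.75}
    - {"dx":0,"dy":0,"dz":0.75,"rx":0,"ry":0,"rz":0,"fingers":0.75}
    - {"dx":0,"dy":0,"dz":-3,"rx":0,"ry":0,"rz":0,"fingers":0.7}
    - {"dx":0,"dy":0,"dz":-7.5,"rx":0,"ry":0,"rz":0,"fingers":0.7}

```text
clock: 26.65
eef_pos: [423.4, 417.8, 100.8]
ee_rot: [-0.001, 0.0, 1.0, -0.001]
contact_force: [0.6, 0.7, 1.2]
opening: 25.7
grasp_force: 0.0
```

send_rows:
  series:
    - {"dx":-2.71,"dy":-3.9,"dz":-1,"rx":0,"ry":0,"rz":0,"fingers":0.6}
    - {"dx":-5.42,"dy":-7.8,"dz":-1,"rx":0,"ry":0,"rz":0,"fingers":0.6}
    - {"dx":-8.1,"dy":-11.7,"dz":-1,"rx":0,"ry":0,"rz":0,"fingers":0.6}
    - {"dx":-10.8,"dy":-15.6,"dz":-1,"rx":0,"ry":0,"rz":0,"fingers":0.6}
    - {"dx":-13.5,"dy":-19.5,"dz":-1,"rx":0,"ry":0,"rz":0,"fingers":0.6}

```text
clock: 27.15
eef_pos: [560.0, 221.9, 111.9]
ee_rot: [0.0, 0.0, 1.0, 0.0]
contact_force: [1.4, 0.6, -0.1]
opening: 33.6
grasp_force: 0.0
```

send_rows:
  series:
    - {"dx":-2.71,"dy":-3.9,"dz":0,"rx":0,"ry":0,"rz":0,"fingers":0.6}
    - {"dx":-5.42,"dy":-7.8,"dz":0,"rx":0,"ry":0,"rz":0,"fingers":0.6}
    - {"dx":-8.1,"dy":-11.7,"dz":0,"rx":0,"ry":0,"rz":0,"fingers":0.6}
    - {"dx":-10.8,"dy":-15.6,"dz":0,"rx":0,"ry":0,"rz":0,"fingers":0.6}
    - {"dx":-13.6,"dy":-19.5,"dz":0,"rx":0,"ry":0,"rz":0,"fingers":0.6}

```text
clock: 27.65
eef_pos: [696.0, 26.7, 111.7]
ee_rot: [0.0, 0.0, 1.0, 0.0]
contact_force: [0.8, 0.7, 0.4]
opening: 34.1
grasp_force: 0.0
```

send_rows:
  series:
    - {"dx":0,"dy":0,"dz":3,"rx":0,"ry":0,"rz":0,"fingers":0.6}
    - {"dx":0,"dy":0,"dz":5,"rx":0,"ry":0,"rz":0,"fingers":0.6}
    - {"dx":0,"dy":0,"dz":5,"rx":0,"ry":0,"rz":0,"fingers":0.6}
    - {"dx":0,"dy":0,"dz":5,"rx":0,"ry":0,"rz":0,"fingers":0.6}

```text
clock: 28.05
eef_pos: [695.2, 28.6, 62.0]
ee_rot: [0.0, 0.0, 1.0, -0.0]
contact_force: [0.2, -1.1, 0.2]
opening: 33.4
grasp_force: 0.0
```

```bash
python3 - <<'E'
from vis import *
screws({k:SC[k] for k in("s1","s2","s3")},("side",))
X=cloud("side",camera("side")[1]); P=near(X,(425.5,396.5),90,26,60); print("tray high",len(P))
P=near(X,(425.5,396.5),40,8,19); print("in",len(P)); print(to((696.2,28.7,15)))
X=cloud("top",camera("top")[1]); P=near(X,(425.5,396.5),48,8,40); print("top in",len(P)); 
cc=cv2.kmeans(np.float32(P[:,:2]),2,None,(3,50,.1),5,cv2.KMEANS_PP_CENTERS)[2] if len(P)>2 else 0; print(cc)
E
```

```text
side s1 13 [683.4 134.2  31.1]
side s2 14 [695.6  28.9  31.3]
side s3 13 [700.9 -63.3  32. ]
tray high 45
in 52
[-0.04 -0.02  4.82]
top in 168
[[424.35962 413.5461 ]
 [388.7333  412.81924]]
```

Both screws are in the tray. Next is s2.

send_rows:
  series:
    - {"dx":-0.05,"dy":0,"dz":2.5,"rx":0,"ry":0,"rz":0,"fingers":0.6}
    - {"dx":-0.05,"dy":0,"dz":4.8,"rx":0,"ry":0,"rz":0,"fingers":0.6}
    - {"dx":-0.05,"dy":0,"dz":4.8,"rx":0,"ry":0,"rz":0,"fingers":0.6}
    - {"dx":-0.05,"dy":0,"dz":4.8,"rx":0,"ry":0,"rz":0,"fingers":0.6}

```text
clock: 28.6
eef_pos: [695.9, 28.7, 14.5]
ee_rot: [0.0, -0.0, 1.0, -0.0]
contact_force: [0.4, -0.2, 0.8]
opening: 34.3
grasp_force: 0.0
```

send_rows:
  series:
    - {"dx":0,"dy":0,"dz":0,"rx":0,"ry":0,"rz":0,"fingers":0.8}
    - {"dx":0,"dy":0,"dz":0,"rx":0,"ry":0,"rz":0,"fingers":1}
    - {"dx":0,"dy":0,"dz":0,"rx":0,"ry":0,"rz":0,"fingers":1}
    - {"dx":0,"dy":0,"dz":0,"rx":0,"ry":0,"rz":0,"fingers":1}

```text
clock: 29.0
eef_pos: [696.5, 28.6, 15.1]
ee_rot: [0.001, 0.0, 1.0, 0.0]
contact_force: [-0.4, 0.4, 8.0]
opening: 7.6
grasp_force: 39.1
```

send_rows:
  series:
    - {"dx":0,"dy":0,"dz":-4,"rx":0,"ry":0,"rz":0,"fingers":1}
    - {"dx":0,"dy":0,"dz":-9,"rx":0,"ry":0,"rz":0,"fingers":1}
    - {"dx":0,"dy":0,"dz":-9,"rx":0,"ry":0,"rz":0,"fingers":1}

```text
clock: 29.3
eef_pos: [698.4, 28.6, 111.9]
ee_rot: [0.005, 0.0, 1.0, 0.0]
contact_force: [0.2, 0.6, -0.1]
opening: 8.5
grasp_force: 39.1
```

send_rows:
  series:
    - {"dx":2.4,"dy":4,"dz":0,"rx":0,"ry":0,"rz":0,"fingers":1}
    - {"dx":4.8,"dy":8,"dz":0,"rx":0,"ry":0,"rz":0,"fingers":1}
    - {"dx":7.2,"dy":12,"dz":0,"rx":0,"ry":0,"rz":0,"fingers":1}
    - {"dx":9.6,"dy":16,"dz":0,"rx":0,"ry":0,"rz":0,"fingers":1}
    - {"dx":12,"dy":20,"dz":0,"rx":0,"ry":0,"rz":0,"fingers":1}

```text
clock: 29.8
eef_pos: [574.6, 230.0, 104.0]
ee_rot: [0.001, 0.0, 1.0, 0.0]
contact_force: [-0.1, 0.7, -1.0]
opening: 7.7
grasp_force: 39.1
```

send_rows:
  series:
    - {"dx":2.4,"dy":4,"dz":0,"rx":0,"ry":0,"rz":0,"fingers":1}
    - {"dx":4.8,"dy":8,"dz":0,"rx":0,"ry":0,"rz":0,"fingers":1}
    - {"dx":7.2,"dy":12,"dz":0,"rx":0,"ry":0,"rz":0,"fingers":1}
    - {"dx":9.6,"dy":16,"dz":0,"rx":0,"ry":0,"rz":0,"fingers":1}
    - {"dx":11.1,"dy":18.9,"dz":0,"rx":0,"ry":0,"rz":0,"fingers":1}

```text
clock: 30.3
eef_pos: [463.0, 419.8, 104.1]
ee_rot: [0.0, -0.001, 1.0, 0.001]
contact_force: [1.1, -0.1, 0.2]
opening: 8.2
grasp_force: 39.1
```

send_rows:
  series:
    - {"dx":0,"dy":0,"dz":3,"rx":0,"ry":0,"rz":0,"fingers":1}
    - {"dx":0,"dy":0,"dz":7,"rx":0,"ry":0,"rz":0,"fingers":1}
    - {"dx":0,"dy":0,"dz":7,"rx":0,"ry":0,"rz":0,"fingers":1}
    - {"dx":0,"dy":0,"dz":7,"rx":0,"ry":0,"rz":0,"fingers":1}
    - {"dx":0,"dy":0,"dz":7,"rx":0,"ry":0,"rz":0,"fingers":1}

```text
clock: 30.8
eef_pos: [465.7, 418.1, 35.8]
ee_rot: [0.001, 0.0, 1.0, 0.001]
contact_force: [1.1, 0.9, 0.0]
opening: 7.6
grasp_force: 39.2
```

send_rows:
  series:
    - {"dx":0,"dy":0,"dz":1.55,"rx":0,"ry":0,"rz":0,"fingers":1}
    - {"dx":0,"dy":0,"dz":1.55,"rx":0,"ry":0,"rz":0,"fingers":1}
    - {"dx":0,"dy":0,"dz":1.55,"rx":0,"ry":0,"rz":0,"fingers":0.75}
    - {"dx":0,"dy":0,"dz":1.55,"rx":0,"ry":0,"rz":0,"fingers":0.75}
    - {"dx":0,"dy":0,"dz":-3,"rx":0,"ry":0,"rz":0,"fingers":0.7}

```text
clock: 31.3
eef_pos: [462.4, 415.7, 58.1]
ee_rot: [-0.004, 0.0, 1.0, -0.003]
contact_force: [0.2, 0.5, 0.1]
opening: 25.0
grasp_force: 0.0
```

send_rows:
  series:
    - {"dx":0,"dy":0,"dz":-4,"rx":0,"ry":0,"rz":0,"fingers":0.7}
    - {"dx":-2.14,"dy":-4.4,"dz":-5,"rx":0,"ry":0,"rz":0,"fingers":0.6}
    - {"dx":-4.28,"dy":-8.8,"dz":-5,"rx":0,"ry":0,"rz":0,"fingers":0.6}
    - {"dx":-6.4,"dy":-13.2,"dz":-5,"rx":0,"ry":0,"rz":0,"fingers":0.6}
    - {"dx":-8.56,"dy":-17.6,"dz":-5,"rx":0,"ry":0,"rz":0,"fingers":0.6}

```text
clock: 31.8
eef_pos: [550.7, 239.9, 113.8]
ee_rot: [0.0, -0.0, 1.0, 0.0]
contact_force: [0.6, 1.4, -0.3]
opening: 34.2
grasp_force: 0.0
```

send_rows:
  series:
    - {"dx":-2.14,"dy":-4.4,"dz":0,"rx":0,"ry":0,"rz":0,"fingers":0.6}
    - {"dx":-4.28,"dy":-8.8,"dz":0,"rx":0,"ry":0,"rz":0,"fingers":0.6}
    - {"dx":-6.4,"dy":-13.2,"dz":0,"rx":0,"ry":0,"rz":0,"fingers":0.6}
    - {"dx":-8.56,"dy":-17.6,"dz":0,"rx":0,"ry":0,"rz":0,"fingers":0.6}
    - {"dx":-10.7,"dy":-22,"dz":0,"rx":0,"ry":0,"rz":0,"fingers":0.6}

```text
clock: 32.3
eef_pos: [657.8, 19.5, 113.7]
ee_rot: [0.0, 0.0, 1.0, 0.0]
contact_force: [0.8, 0.5, 0.1]
opening: 34.1
grasp_force: 0.0
```

send_rows:
  series:
    - {"dx":-2.14,"dy":-4.4,"dz":0,"rx":0,"ry":0,"rz":0,"fingers":0.6}
    - {"dx":-4.25,"dy":-8.7,"dz":0,"rx":0,"ry":0,"rz":0,"fingers":0.6}
    - {"dx":-4.25,"dy":-8.7,"dz":3,"rx":0,"ry":0,"rz":0,"fingers":0.6}
    - {"dx":-4.25,"dy":-8.7,"dz":5,"rx":0,"ry":0,"rz":0,"fingers":0.6}
    - {"dx":-4.25,"dy":-8.7,"dz":5,"rx":0,"ry":0,"rz":0,"fingers":0.6}

```text
clock: 32.8
eef_pos: [698.2, -65.7, 60.0]
ee_rot: [-0.002, 0.0, 1.0, 0.0]
contact_force: [-0.2, 0.6, -0.4]
opening: 34.3
grasp_force: 0.0
```

```bash
python3 - <<'E'
from vis import *
screws({k:SC[k] for k in("s1","s3")},("side",))
camera("top");camera("top")
o,R=tool(); print(o["eef_pos"],to((701,-64.3,14.5)))
E
```

```text
side s1 14 [683.5 133.2  31.4]
side s3 13 [700.5 -63.6  31.1]
[700.13807754 -65.25158447  64.78978885] [-0.08  0.1   5.03]
```

send_rows:
  series:
    - {"dx":-0.08,"dy":0.1,"dz":2.5,"rx":0,"ry":0,"rz":0,"fingers":0.6}
    - {"dx":-0.08,"dy":0.1,"dz":5,"rx":0,"ry":0,"rz":0,"fingers":0.6}
    - {"dx":-0.08,"dy":0.1,"dz":5,"rx":0,"ry":0,"rz":0,"fingers":0.6}
    - {"dx":-0.08,"dy":0.1,"dz":5,"rx":0,"ry":0,"rz":0,"fingers":0.6}

```text
clock: 33.35
eef_pos: [701.0, -64.2, 14.9]
ee_rot: [0.001, -0.0, 1.0, -0.0]
contact_force: [0.2, 0.5, 0.6]
opening: 34.2
grasp_force: 0.0
```

send_rows:
  series:
    - {"dx":0,"dy":0,"dz":0,"rx":0,"ry":0,"rz":0,"fingers":0.8}
    - {"dx":0,"dy":0,"dz":0,"rx":0,"ry":0,"rz":0,"fingers":1}
    - {"dx":0,"dy":0,"dz":0,"rx":0,"ry":0,"rz":0,"fingers":1}
    - {"dx":0,"dy":0,"dz":0,"rx":0,"ry":0,"rz":0,"fingers":1}

```text
clock: 33.75
eef_pos: [701.4, -64.5, 15.4]
ee_rot: [0.001, 0.0, 1.0, -0.0]
contact_force: [-1.2, -0.0, 8.7]
opening: 8.1
grasp_force: 39.1
```

send_rows:
  series:
    - {"dx":0,"dy":0,"dz":-4,"rx":0,"ry":0,"rz":0,"fingers":1}
    - {"dx":0,"dy":0,"dz":-9,"rx":0,"ry":0,"rz":0,"fingers":1}
    - {"dx":2.7,"dy":4,"dz":-9.5,"rx":0,"ry":0,"rz":0,"fingers":1}
    - {"dx":5.4,"dy":8,"dz":-9.5,"rx":0,"ry":0,"rz":0,"fingers":1}
    - {"dx":8.1,"dy":12,"dz":-9.5,"rx":0,"ry":0,"rz":0,"fingers":1}

```text
clock: 34.25
eef_pos: [618.7, 56.5, 109.5]
ee_rot: [0.001, 0.001, 1.0, 0.0]
contact_force: [0.9, 1.0, 0.4]
opening: 7.7
grasp_force: 39.1
```

send_rows:
  series:
    - {"dx":2.7,"dy":4,"dz":0,"rx":0,"ry":0,"rz":0,"fingers":1}
    - {"dx":5.4,"dy":8,"dz":0,"rx":0,"ry":0,"rz":0,"fingers":1}
    - {"dx":8.1,"dy":12,"dz":0,"rx":0,"ry":0,"rz":0,"fingers":1}
    - {"dx":10.8,"dy":16,"dz":0,"rx":0,"ry":0,"rz":0,"fingers":1}
    - {"dx":13.5,"dy":20,"dz":0,"rx":0,"ry":0,"rz":0,"fingers":1}

```text
clock: 34.75
eef_pos: [483.4, 257.0, 109.3]
ee_rot: [0.001, 0.0, 1.0, 0.0]
contact_force: [0.4, 0.3, 0.4]
opening: 7.7
grasp_force: 39.1
```

send_rows:
  series:
    - {"dx":2.7,"dy":4,"dz":0,"rx":0,"ry":0,"rz":0,"fingers":1}
    - {"dx":5.4,"dy":8,"dz":0,"rx":0,"ry":0,"rz":0,"fingers":1}
    - {"dx":8,"dy":12,"dz":0,"rx":0,"ry":0,"rz":0,"fingers":1}
    - {"dx":8,"dy":12,"dz":0,"rx":0,"ry":0,"rz":0,"fingers":1}
    - {"dx":8,"dy":12,"dz":5,"rx":0,"ry":0,"rz":0,"fingers":1}

```text
clock: 35.25
eef_pos: [406.5, 379.1, 64.5]
ee_rot: [0.004, -0.001, 1.0, 0.004]
contact_force: [0.8, 0.5, -1.4]
opening: 7.9
grasp_force: 39.2
```

send_rows:
  series:
    - {"dx":0,"dy":0,"dz":2,"rx":0,"ry":0,"rz":0,"fingers":1}
    - {"dx":0,"dy":0,"dz":2,"rx":0,"ry":0,"rz":0,"fingers":1}
    - {"dx":0,"dy":0,"dz":2,"rx":0,"ry":0,"rz":0,"fingers":1}
    - {"dx":0,"dy":0,"dz":2,"rx":0,"ry":0,"rz":0,"fingers":1}

```text
clock: 35.65
eef_pos: [405.5, 376.0, 40.4]
ee_rot: [0.001, 0.0, 1.0, 0.001]
contact_force: [0.2, -0.1, -0.5]
opening: 8.1
grasp_force: 39.2
```

send_rows:
  series:
    - {"dx":0,"dy":0,"dz":2.05,"rx":0,"ry":0,"rz":0,"fingers":1}
    - {"dx":0,"dy":0,"dz":2.05,"rx":0,"ry":0,"rz":0,"fingers":1}
    - {"dx":0,"dy":0,"dz":2.05,"rx":0,"ry":0,"rz":0,"fingers":0.75}
    - {"dx":0,"dy":0,"dz":2.05,"rx":0,"ry":0,"rz":0,"fingers":0.75}
    - {"dx":0,"dy":0,"dz":-2.5,"rx":0,"ry":0,"rz":0,"fingers":0.7}

```text
clock: 36.15
eef_pos: [402.6, 373.9, 59.4]
ee_rot: [-0.003, 0.0, 1.0, -0.003]
contact_force: [-0.1, -0.0, 0.2]
opening: 25.4
grasp_force: 0.0
```

send_rows:
  series:
    - {"dx":0,"dy":0,"dz":-4,"rx":0,"ry":0,"rz":0,"fingers":0.7}
    - {"dx":-3.47,"dy":-3.05,"dz":-5,"rx":0,"ry":0,"rz":0,"fingers":0.6}
    - {"dx":-6.94,"dy":-6.1,"dz":-5,"rx":0,"ry":0,"rz":0,"fingers":0.6}
    - {"dx":-10.4,"dy":-9.15,"dz":-5,"rx":0,"ry":0,"rz":0,"fingers":0.6}
    - {"dx":-13.9,"dy":-12.2,"dz":-5,"rx":0,"ry":0,"rz":0,"fingers":0.6}

```text
clock: 36.65
eef_pos: [544.9, 252.3, 114.7]
ee_rot: [0.001, -0.0, 1.0, 0.0]
contact_force: [0.3, 1.2, 0.1]
opening: 34.2
grasp_force: 0.0
```

send_rows:
  series:
    - {"dx":-3.47,"dy":-3.05,"dz":0,"rx":0,"ry":0,"rz":0,"fingers":0.6}
    - {"dx":-6.94,"dy":-6.1,"dz":0,"rx":0,"ry":0,"rz":0,"fingers":0.6}
    - {"dx":-10.4,"dy":-9.15,"dz":0,"rx":0,"ry":0,"rz":0,"fingers":0.6}
    - {"dx":-13.85,"dy":-12.2,"dz":0,"rx":0,"ry":0,"rz":0,"fingers":0.6}
    - {"dx":-13.85,"dy":-12.2,"dz":0,"rx":0,"ry":0,"rz":0,"fingers":0.6}

```text
clock: 37.15
eef_pos: [685.0, 127.8, 113.6]
ee_rot: [0.0, 0.002, 1.0, -0.0]
contact_force: [-0.5, -0.1, 0.3]
opening: 34.2
grasp_force: 0.0
```

send_rows:
  series:
    - {"dx":0,"dy":0,"dz":0,"rx":0,"ry":0,"rz":-8.2,"fingers":0.6}
    - {"dx":0,"dy":0,"dz":0,"rx":0,"ry":0,"rz":-16.4,"fingers":0.6}
    - {"dx":0,"dy":0,"dz":2,"rx":0,"ry":0,"rz":-24.6,"fingers":0.6}
    - {"dx":0,"dy":0,"dz":4,"rx":0,"ry":0,"rz":-32.8,"fingers":0.6}
    - {"dx":0,"dy":0,"dz":5,"rx":0,"ry":0,"rz":-41,"fingers":0.6}

```text
clock: 37.65
eef_pos: [681.3, 131.8, 62.3]
ee_rot: [-0.001, -0.353, 0.936, 0.0]
contact_force: [0.9, 0.1, 1.3]
opening: 34.1
grasp_force: 0.0
```

```bash
python3 - <<'E'
from vis import *
screws({k:SC[k] for k in("s1",)},("side",))
camera("top");camera("top");camera("top")
o,R=tool(); print(o["eef_pos"],R.round(3),to((683.3,132.3,14.5)))
X=cloud("side",camera("side")[1]); P=near(X,(425.5,396.5),80,23,60); 
Q=P[:,:2]; n,l,cc=cv2.kmeans(np.float32(Q),4,None,(3,50,.1),8,cv2.KMEANS_PP_CENTERS); print(len(P),cc.round())
E
```

```text
side s1 14 [683.1 132.9  31.5]
[682.1332022  131.82709296  64.30515986] [[-0.758 -0.653  0.001]
 [-0.653  0.758  0.   ]
 [-0.001 -0.    -1.   ]] [-0.12 -0.04  4.98]
151 [[411. 361.]
 [429. 431.]
 [474. 403.]
 [374. 418.]]
```

send_rows:
  series:
    - {"dx":-0.12,"dy":-0.04,"dz":2.5,"rx":0,"ry":0,"rz":0,"fingers":0.6}
    - {"dx":-0.12,"dy":-0.04,"dz":4.95,"rx":0,"ry":0,"rz":0,"fingers":0.6}
    - {"dx":-0.12,"dy":-0.04,"dz":4.95,"rx":0,"ry":0,"rz":0,"fingers":0.6}
    - {"dx":-0.12,"dy":-0.04,"dz":4.95,"rx":0,"ry":0,"rz":0,"fingers":0.6}

```text
clock: 38.3
eef_pos: [683.5, 132.2, 15.0]
ee_rot: [0.0, -0.349, 0.937, -0.0]
contact_force: [0.1, -0.4, 1.5]
opening: 34.1
grasp_force: 0.0
```

send_rows:
  series:
    - {"dx":0,"dy":0,"dz":0,"rx":0,"ry":0,"rz":0,"fingers":0.8}
    - {"dx":0,"dy":0,"dz":0,"rx":0,"ry":0,"rz":0,"fingers":1}
    - {"dx":0,"dy":0,"dz":0,"rx":0,"ry":0,"rz":0,"fingers":1}
    - {"dx":0,"dy":0,"dz":0,"rx":0,"ry":0,"rz":0,"fingers":1}

```text
clock: 38.7
eef_pos: [684.1, 132.2, 15.7]
ee_rot: [0.001, -0.35, 0.937, -0.0]
contact_force: [-0.9, -0.1, 7.0]
opening: 7.9
grasp_force: 39.2
```

send_rows:
  series:
    - {"dx":0,"dy":0,"dz":-4,"rx":0,"ry":0,"rz":0,"fingers":1}
    - {"dx":0,"dy":0,"dz":-9,"rx":0,"ry":0,"rz":0,"fingers":1}
    - {"dx":0,"dy":0,"dz":-9.5,"rx":0,"ry":0,"rz":0,"fingers":1}

```text
clock: 39.0
eef_pos: [685.6, 132.5, 116.8]
ee_rot: [0.005, -0.35, 0.937, -0.001]
contact_force: [0.1, -0.4, 0.3]
opening: 8.2
grasp_force: 39.1
```

send_rows:
  series:
    - {"dx":0,"dy":0,"dz":0,"rx":0,"ry":0,"rz":8.2,"fingers":1}
    - {"dx":0,"dy":0,"dz":0,"rx":0,"ry":0,"rz":16.4,"fingers":1}
    - {"dx":0,"dy":0,"dz":0,"rx":0,"ry":0,"rz":24.6,"fingers":1}
    - {"dx":0,"dy":0,"dz":0,"rx":0,"ry":0,"rz":32.8,"fingers":1}
    - {"dx":0,"dy":0,"dz":0,"rx":0,"ry":0,"rz":41,"fingers":1}

```text
clock: 39.5
eef_pos: [683.3, 132.1, 109.4]
ee_rot: [0.0, 0.003, 1.0, 0.0]
contact_force: [0.7, 0.4, -0.5]
opening: 7.9
grasp_force: 39.1
```

send_rows:
  series:
    - {"dx":3.3,"dy":3.5,"dz":0,"rx":0,"ry":0,"rz":0,"fingers":1}
    - {"dx":6.6,"dy":7,"dz":0,"rx":0,"ry":0,"rz":0,"fingers":1}
    - {"dx":9.9,"dy":10.5,"dz":0,"rx":0,"ry":0,"rz":0,"fingers":1}
    - {"dx":13.2,"dy":14,"dz":0,"rx":0,"ry":0,"rz":0,"fingers":1}
    - {"dx":16.5,"dy":17.5,"dz":0,"rx":0,"ry":0,"rz":0,"fingers":1}

```text
clock: 40.0
eef_pos: [516.9, 308.2, 109.5]
ee_rot: [0.001, 0.0, 1.0, 0.0]
contact_force: [0.6, 0.5, -0.8]
opening: 8.3
grasp_force: 39.1
```

send_rows:
  series:
    - {"dx":3.3,"dy":3.5,"dz":0,"rx":0,"ry":0,"rz":0,"fingers":1}
    - {"dx":6.7,"dy":6.9,"dz":0,"rx":0,"ry":0,"rz":0,"fingers":1}
    - {"dx":6.7,"dy":6.9,"dz":4,"rx":0,"ry":0,"rz":0,"fingers":1}
    - {"dx":6.7,"dy":6.9,"dz":7,"rx":0,"ry":0,"rz":0,"fingers":1}
    - {"dx":6.7,"dy":6.9,"dz":7,"rx":0,"ry":0,"rz":0,"fingers":1}

```text
clock: 40.5
eef_pos: [449.3, 375.2, 35.4]
ee_rot: [-0.002, -0.0, 1.0, -0.002]
contact_force: [-0.1, -1.2, -0.1]
opening: 7.9
grasp_force: 39.2
```

send_rows:
  series:
    - {"dx":0,"dy":0,"dz":0,"rx":0,"ry":0,"rz":0,"fingers":1}
    - {"dx":0,"dy":0,"dz":0,"rx":0,"ry":0,"rz":0,"fingers":1}
    - {"dx":0,"dy":0,"dz":0,"rx":0,"ry":0,"rz":0,"fingers":1}

```text
clock: 40.8
eef_pos: [452.2, 376.4, 40.7]
ee_rot: [0.001, 0.0, 1.0, 0.001]
contact_force: [0.6, 0.4, 0.2]
opening: 7.6
grasp_force: 39.2
```

send_rows:
  series:
    - {"dx":0,"dy":0,"dz":2.1,"rx":0,"ry":0,"rz":0,"fingers":1}
    - {"dx":0,"dy":0,"dz":2.1,"rx":0,"ry":0,"rz":0,"fingers":1}
    - {"dx":0,"dy":0,"dz":2.1,"rx":0,"ry":0,"rz":0,"fingers":0.75}
    - {"dx":0,"dy":0,"dz":2.1,"rx":0,"ry":0,"rz":0,"fingers":0.75}
    - {"dx":0,"dy":0,"dz":-2.5,"rx":0,"ry":0,"rz":0,"fingers":0.7}

```text
clock: 41.3
eef_pos: [449.1, 374.3, 59.5]
ee_rot: [-0.003, 0.0, 1.0, -0.003]
contact_force: [1.1, 0.2, 0.2]
opening: 25.8
grasp_force: 0.0
```

send_rows:
  series:
    - {"dx":0,"dy":0,"dz":-5,"rx":0,"ry":0,"rz":0,"fingers":0.7}
    - {"dx":0,"dy":0,"dz":-9.5,"rx":0,"ry":0,"rz":0,"fingers":0.4}
    - {"dx":-0.6,"dy":-4.8,"dz":-9.5,"rx":0,"ry":0,"rz":0,"fingers":0}
    - {"dx":-1.2,"dy":-9.6,"dz":-9.5,"rx":0,"ry":0,"rz":0,"fingers":0}
    - {"dx":-1.8,"dy":-14.4,"dz":-9.5,"rx":0,"ry":0,"rz":0,"fingers":0}

```text
clock: 41.8
eef_pos: [469.1, 230.7, 159.9]
ee_rot: [0.001, -0.0, 1.0, 0.0]
contact_force: [1.2, 0.0, -0.1]
opening: 81.8
grasp_force: 0.0
```

send_rows:
  series:
    - {"dx":-0.6,"dy":-4.8,"dz":0,"rx":0,"ry":0,"rz":0,"fingers":0}
    - {"dx":-1.2,"dy":-9.6,"dz":0,"rx":0,"ry":0,"rz":0,"fingers":0}
    - {"dx":-1.8,"dy":-14.4,"dz":0,"rx":0,"ry":0,"rz":0,"fingers":0}
    - {"dx":-2.4,"dy":-19.2,"dz":0,"rx":0,"ry":0,"rz":0,"fingers":0}
    - {"dx":-3,"dy":-24,"dz":0,"rx":0,"ry":0,"rz":0,"fingers":0}

```text
clock: 42.3
eef_pos: [499.0, -9.9, 159.9]
ee_rot: [0.001, 0.0, 1.0, -0.0]
contact_force: [1.0, 0.1, 0.1]
opening: 84.9
grasp_force: 0.0
```

send_rows:
  series:
    - {"dx":-0.6,"dy":-4.8,"dz":0,"rx":0,"ry":0,"rz":0,"fingers":0}
    - {"dx":-1.2,"dy":-9.6,"dz":0,"rx":0,"ry":0,"rz":0,"fingers":0}
    - {"dx":-1.8,"dy":-13,"dz":0,"rx":0,"ry":0,"rz":0,"fingers":0}
    - {"dx":-1.8,"dy":-13,"dz":0,"rx":0,"ry":0,"rz":0,"fingers":0}
    - {"dx":-1.8,"dy":-13,"dz":0,"rx":0,"ry":0,"rz":0,"fingers":0}

```text
clock: 42.8
eef_pos: [517.0, -138.4, 159.2]
ee_rot: [0.0, 0.001, 1.0, 0.0]
contact_force: [-1.2, 0.5, 0.3]
opening: 85.0
grasp_force: 0.0
```

```bash
cat >> vis.py <<'E'
def hook(c,th,cams=("top","side")):
    """c: rough guard-front xy, th: rough yaw deg. prints guard front estimate, yaw"""
    out=[]
    for n in cams:
        X=cloud(n,camera(n)[1]); a=np.radians(th); u=np.array([np.cos(a),np.sin(a)]); w=np.array([-u[1],u[0]])
        P=X.reshape(-1,3); L=np.c_[(P[:,:2]-c)@u,(P[:,:2]-c)@w]
        k=(np.abs(L[:,1])<22)&(L[:,0]>-15)&(L[:,0]<14)&(P[:,2]>38)&(P[:,2]<50)
        t=(np.abs(L[:,1])<22)&(L[:,0]>-75)&(L[:,0]<-35)&(P[:,2]>38)&(P[:,2]<50)
        b=(np.abs(L[:,1])<16)&(L[:,0]>8)&(L[:,0]<75)&(P[:,2]>10)&(P[:,2]<30)
        print(n,"guard",k.sum(),L[k].mean(0).round(1),"x5/95",np.percentile(L[k,0],[5,95]).round(1),"thumb",t.sum(),L[t].mean(0).round(1),np.percentile(L[t,0],[5,95]).round(1),"barrel slope",np.degrees(np.polyfit(L[b,0],L[b,1],1)[0]).round(1),b.sum(), "gxy",P[k].mean(0).round(1),"txy",P[t].mean(0).round(1))
E
python3 - <<'E'
from vis import *
p,d=camera("top"); cv2.imwrite("pics/f.png",p[90:390,90:490,::-1].repeat(2,0).repeat(2,1))
o,R=tool(); print(o["eef_pos"],o["clock"])
hook((599,-292),64); hook((492,-315),88)
E
```

```text
[ 517.05266356 -137.6057658   159.16292759] 42.85vis.py:47: RuntimeWarning: Mean of empty slice.
  print(n,"guard",k.sum(),L[k].mean(0).round(1),"x5/95",np.percentile(L[k,0],[5,95]).round(1),"thumb",t.sum(),L[t].mean(0).round(1),np.percentile(L[t,0],[5,95]).round(1),"barrel slope",np.degrees(np.polyfit(L[b,0],L[b,1],1)[0]).round(1),b.sum(), "gxy",P[k].mean(0).round(1),"txy",P[t].mean(0).round(1))
  ret = um.true_divide(
Traceback (most recent call last):
  File "vis.py", line 47, in hook
    print(n,"guard",k.sum(),L[k].mean(0).round(1),"x5/95",np.percentile(L[k,0],[5,95]).round(1),"thumb",t.sum(),L[t].mean(0).round(1),np.percentile(L[t,0],[5,95]).round(1),"barrel slope",np.degrees(np.polyfit(L[b,0],L[b,1],1)[0]).round(1),b.sum(), "gxy",P[k].mean(0).round(1),"txy",P[t].mean(0).round(1))
                                                          ~~~~~~~~~~~~~^^^^^^^^^^^^^^^
IndexError: index -1 is out of bounds for axis 0 with size 0
```

View pics/f.png

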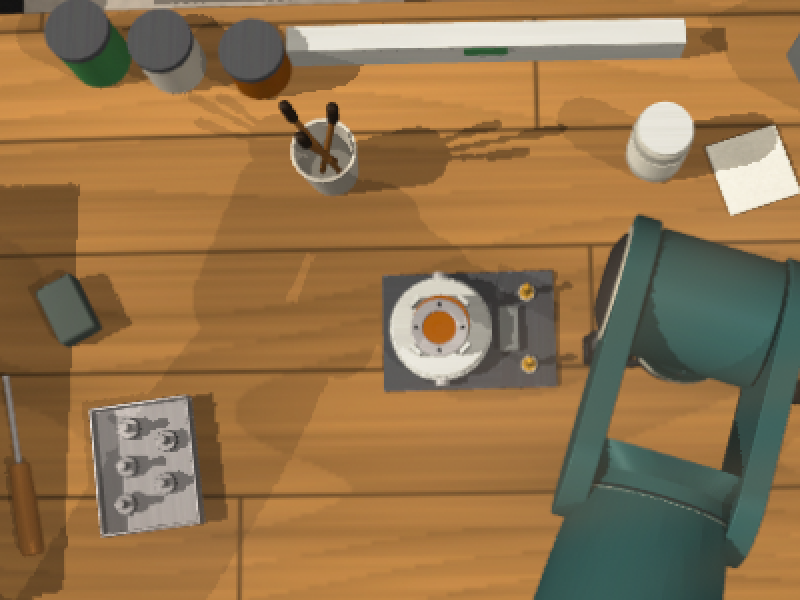

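The top view shows all five screws standing in the tray at lower left and the stack centred in the lamp. The arm hides the hooks, so I'll measure them from the first depth images, since they are not among the parts that can be knocked.

```bash
sed -i 's/X=cloud(n,camera(n)\[1\]); a=/X=cloud(n,np.load(n+"d.npy") if old else camera(n)[1]); a=/; s/def hook(c,th,cams=("top","side")):/def hook(c,th,cams=("top","side"),old=True):/' vis.py
python3 - <<'E'
from vis import *
hook((599,-292),64); hook((492,-318),88)
X=cloud("top",np.load("topd.npy")); P=near(X,(492,-345),70,38,50); print(P[:,1].min(),P[:,1].max(),np.histogram(P[:,1],8))
E
```

```text
top guard 48 [-3.1 -0.2] x5/95 [-5.9 -0.6] thumb 36 [-53.6  -1. ] [-57.  -50.9] barrel slope 1.4 334 gxy [ 597.8 -294.9   43.4] txy [ 576.4 -340.6   42.3]
side guard 81 [-3.2  0.4] x5/95 [-6.9  0.3] thumb 80 [-54.6  -0.1] [-57.4 -51. ] barrel slope 2.1 314 gxy [ 597.2 -294.7   42.2] txy [ 575.1 -341.1   42.3]vis.py:47: RuntimeWarning: Mean of empty slice.
  print(n,"guard",k.sum(),L[k].mean(0).round(1),"x5/95",np.percentile(L[k,0],[5,95]).round(1),"thumb",t.sum(),L[t].mean(0).round(1),np.percentile(L[t,0],[5,95]).round(1),"barrel slope",np.degrees(np.polyfit(L[b,0],L[b,1],1)[0]).round(1),b.sum(), "gxy",P[k].mean(0).round(1),"txy",P[t].mean(0).round(1))
  ret = um.true_divide(
Traceback (most recent call last):
  File "vis.py", line 47, in hook
    print(n,"guard",k.sum(),L[k].mean(0).round(1),"x5/95",np.percentile(L[k,0],[5,95]).round(1),"thumb",t.sum(),L[t].mean(0).round(1),np.percentile(L[t,0],[5,95]).round(1),"barrel slope",np.degrees(np.polyfit(L[b,0],L[b,1],1)[0]).round(1),b.sum(), "gxy",P[k].mean(0).round(1),"txy",P[t].mean(0).round(1))
                                                          ~~~~~~~~~~~~~^^^^^^^^^^^^^^^
IndexError: index -1 is out of bounds for axis 0 with size 0
```

```bash
python3 - <<'E'
from vis import *
hook((493.5,-342),88)
E
```

```text
top guard 54 [-3.9 -0. ] x5/95 [-7.3 -1. ] thumb 48 [-55.6   0.4] [-59.1 -52.6] barrel slope 0.3 319 gxy [ 493.4 -345.9   42.8] txy [ 491.1 -397.6   42.7]
side guard 99 [-4.1  2.1] x5/95 [-7.1 -0.5] thumb 78 [-56.4   1.5] [-59. -53.] barrel slope 1.1 394 gxy [ 491.3 -346.    42.2] txy [ 490.  -398.3   42.4]
```

send_rows:
  series:
    - {"dx":0.5,"dy":-4.8,"dz":0,"rx":0,"ry":0,"rz":1.8,"fingers":0}
    - {"dx":1,"dy":-9.6,"dz":0,"rx":0,"ry":0,"rz":1.8,"fingers":0}
    - {"dx":1.6,"dy":-14.4,"dz":0,"rx":0,"ry":0,"rz":1.8,"fingers":0}
    - {"dx":2.1,"dy":-19.2,"dz":0,"rx":0,"ry":0,"rz":1.8,"fingers":0}
    - {"dx":2.5,"dy":-23.4,"dz":0,"rx":0,"ry":0,"rz":1.8,"fingers":0}

```text
clock: 43.4
eef_pos: [492.1, -372.8, 159.3]
ee_rot: [0.0, 0.015, 1.0, -0.0]
contact_force: [0.5, -0.1, -0.3]
opening: 85.9
grasp_force: 0.0
```

send_rows:
  series:
    - {"dx":0,"dy":0,"dz":4,"rx":0,"ry":0,"rz":0,"fingers":0}
    - {"dx":0,"dy":0,"dz":8,"rx":0,"ry":0,"rz":0,"fingers":0}
    - {"dx":0,"dy":0,"dz":8,"rx":0,"ry":0,"rz":0,"fingers":0}
    - {"dx":0,"dy":0,"dz":8,"rx":0,"ry":0,"rz":0,"fingers":0}
    - {"dx":0,"dy":0,"dz":8,"rx":0,"ry":0,"rz":0,"fingers":0}

```text
clock: 43.9
eef_pos: [493.3, -371.9, 81.7]
ee_rot: [0.001, 0.015, 1.0, -0.001]
contact_force: [0.3, 0.4, 1.1]
opening: 85.6
grasp_force: 0.0
```

```bash
python3 - <<'E'
from vis import *
hook((492.5,-343),88.2,("side",),False)
o,R=tool(); print(o["eef_pos"],R.round(3),to((491.6,-372,24)))
E
```

```text
side guard 51 [-3.1  8.6] x5/95 [-5.7 -0.2] thumb 78 [-55.5   0.5] [-57.9 -52.3] barrel slope 1.0 236 gxy [ 483.8 -345.9   42.7] txy [ 490.2 -398.4   42.5]
[ 493.2664726  -372.0153114    81.63530257] [[-1.     0.031  0.003]
 [ 0.031  1.    -0.002]
 [-0.003 -0.002 -1.   ]] [0.18 0.01 5.76]
```

send_rows:
  series:
    - {"dx":0.15,"dy":0,"dz":3,"rx":0,"ry":0,"rz":0,"fingers":0}
    - {"dx":0.15,"dy":0,"dz":5.6,"rx":0,"ry":0,"rz":0,"fingers":0}
    - {"dx":0.15,"dy":0,"dz":5.6,"rx":0,"ry":0,"rz":0,"fingers":0}
    - {"dx":0.15,"dy":0,"dz":5.6,"rx":0,"ry":0,"rz":0,"fingers":0}
    - {"dx":0.15,"dy":0,"dz":5.6,"rx":0,"ry":0,"rz":0,"fingers":0}
  grip_force: 50

```text
clock: 44.45
eef_pos: [491.5, -372.5, 25.3]
ee_rot: [0.001, 0.016, 1.0, -0.001]
contact_force: [0.4, -0.5, -1.1]
opening: 85.5
grasp_force: 0.0
```

send_rows:
  series:
    - {"dx":0,"dy":0,"dz":0,"rx":0,"ry":0,"rz":0,"fingers":0.2}
    - {"dx":0,"dy":0,"dz":0,"rx":0,"ry":0,"rz":0,"fingers":0.3}
    - {"dx":0,"dy":0,"dz":0,"rx":0,"ry":0,"rz":0,"fingers":0.4}
    - {"dx":0,"dy":0,"dz":0,"rx":0,"ry":0,"rz":0,"fingers":0.5}
    - {"dx":0,"dy":0,"dz":0,"rx":0,"ry":0,"rz":0,"fingers":0.6}

```text
clock: 44.95
eef_pos: [491.6, -371.7, 25.2]
ee_rot: [0.001, 0.016, 1.0, -0.0]
contact_force: [-2.5, 10.1, 20.1]
opening: 42.5
grasp_force: 48.7
```

send_rows:
  series:
    - {"dx":0,"dy":0,"dz":0,"rx":0,"ry":0,"rz":0,"fingers":0.7}
    - {"dx":0,"dy":0,"dz":0,"rx":0,"ry":0,"rz":0,"fingers":0.7}
    - {"dx":0,"dy":0,"dz":0,"rx":0,"ry":0,"rz":0,"fingers":0.7}

```text
clock: 45.25
eef_pos: [491.6, -371.8, 25.3]
ee_rot: [0.001, 0.016, 1.0, -0.0]
contact_force: [-3.2, 10.7, 21.6]
opening: 42.6
grasp_force: 48.7
```

send_rows:
  series:
    - {"dx":0,"dy":0,"dz":-2,"rx":0,"ry":0,"rz":0,"fingers":0.7}
    - {"dx":0,"dy":0,"dz":-4,"rx":0,"ry":0,"rz":0,"fingers":0.7}
    - {"dx":0,"dy":0,"dz":-6,"rx":0,"ry":0,"rz":0,"fingers":0.7}
    - {"dx":0,"dy":0,"dz":-6,"rx":0,"ry":0,"rz":0,"fingers":0.7}
    - {"dx":0,"dy":0,"dz":-6,"rx":0,"ry":0,"rz":0,"fingers":0.7}

```text
clock: 45.75
eef_pos: [490.6, -371.9, 82.6]
ee_rot: [0.0, 0.016, 1.0, -0.0]
contact_force: [0.1, 0.3, -2.0]
opening: 42.1
grasp_force: 52.1
```

```bash
python3 - <<'E'
from vis import *
o,R=tool(); print(o["eef_pos"],R.round(3),o["opening"],o["contact_force"])
p,d=camera("side"); X=cloud("side",d).reshape(-1,3)
g=o["eef_pos"][:2]; u=R[:2,1]; w=np.array([-u[1],u[0]]); L=np.c_[(X[:,:2]-g)@u,(X[:,:2]-g)@w,X[:,2]]
for a in range(24,120,8):
    k=(L[:,0]>a)&(L[:,0]<a+8)&(abs(L[:,1])<25)&(L[:,2]>20)&(L[:,2]<110)
    if k.sum()>2: print(a,k.sum(),"y",L[k,1].min().round(1),L[k,1].max().round(1),"zmax",np.percentile(L[k,2],[10,90]).round(1))
k=(abs(L[:,1])<25)&(L[:,2]>60)&(L[:,2]<90)&(L[:,0]>60)&(L[:,0]<140); print("xmax",L[k,0].max())
c=px("side",[(g[0]+60*u[0],g[1]+60*u[1],70)])[0].astype(int)
cv2.imwrite("pics/g.png",cv2.resize(p[c[1]-60:c[1]+60,c[0]-80:c[0]+80],(800,600),interpolation=2)[:,:,::-1])
E
```

```text
[ 490.59612844 -371.87252836   82.5851459 ] [[-0.999  0.032  0.   ]
 [ 0.032  0.999 -0.   ]
 [-0.    -0.    -1.   ]] 42.10653405562737 [ 0.09695878  0.27927775 -1.97508047]
24 3 y 13.1 13.3 zmax [ 98.7 107.8]
40 6 y 11.1 11.7 zmax [71.8 80.4]
48 11 y 10.1 12.6 zmax [74.5 81.1]
56 12 y 10.1 12.9 zmax [69.6 81. ]
64 4 y 11.7 12.6 zmax [71.6 80.8]
xmax 67.85686066557172
```

View pics/g.png

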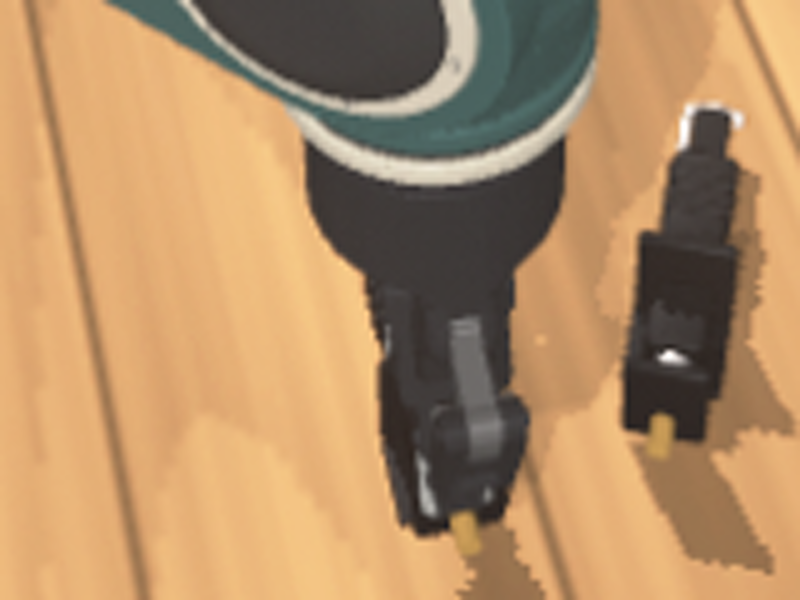

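send_rows:
  series:
    - {"dx":-0.6,"dy":4,"dz":0,"rx":0,"ry":0,"rz":0,"fingers":0.7}
    - {"dx":-1.2,"dy":8,"dz":0,"rx":0,"ry":0,"rz":0,"fingers":0.7}
    - {"dx":-1.8,"dy":12,"dz":0,"rx":0,"ry":0,"rz":0,"fingers":0.7}
    - {"dx":-2.4,"dy":16,"dz":0,"rx":0,"ry":0,"rz":0,"fingers":0.7}
    - {"dx":-3.1,"dy":20,"dz":0,"rx":0,"ry":0,"rz":-1.8,"fingers":0.7}

```text
clock: 46.3
eef_pos: [527.3, -171.2, 81.4]
ee_rot: [-0.001, 0.0, 1.0, 0.0]
contact_force: [0.1, -0.8, -0.9]
opening: 42.1
grasp_force: 52.1
```

send_rows:
  series:
    - {"dx":0,"dy":3,"dz":0,"rx":0,"ry":0,"rz":0,"fingers":0.7}
    - {"dx":0,"dy":4.6,"dz":0,"rx":0,"ry":0,"rz":0,"fingers":0.7}
    - {"dx":0,"dy":4.6,"dz":0,"rx":0,"ry":0,"rz":0,"fingers":0.7}
    - {"dx":0,"dy":4.6,"dz":0,"rx":0,"ry":0,"rz":0,"fingers":0.7}
    - {"dx":0,"dy":4.6,"dz":0,"rx":0,"ry":0,"rz":0,"fingers":0.7}

```text
clock: 46.8
eef_pos: [527.8, -127.9, 82.5]
ee_rot: [-0.0, 0.001, 1.0, -0.0]
contact_force: [0.4, 0.3, -0.3]
opening: 42.0
grasp_force: 52.1
```

```bash
python3 - <<'E'
from vis import *
o,R=tool(); print(o["eef_pos"],R.round(3),o["opening"],o["contact_force"],to((529.7,-126.5,82)))
p,d=camera("side"); p2,d2=camera("top")
r=pinpoint("top","hook_a_throat"); print([(q["position"],q["p"]) for q in r])
r=pinpoint("side","hook_a_throat"); print([(q["position"],q["p"]) for q in r])
print(px("top",[(529.7,-21.5,16+57)]),px("side",[(529.7,-21.5,16+57)]))
c=px("side",[(530,-40,60)])[0].astype(int);e=px("top",[(530,-40,60)])[0].astype(int)
f=lambda p,c:cv2.resize(p[c[1]-40:c[1]+40,c[0]-27:c[0]+27],(400,592),interpolation=2)
cv2.imwrite("pics/h.png",np.hstack([f(p,c),f(p2,e)])[:,:,::-1]); print(c,e)
E
```

```text
[ 527.8081394  -127.92760586   82.53260513] [[-1.     0.001 -0.   ]
 [ 0.001  1.    -0.   ]
 [ 0.    -0.    -1.   ]] 41.96458175332668 [ 0.36749174  0.32816625 -0.27384659] [-0.19  0.14  0.05]
[([475.7, 235.6], 0.66), ([352.0, 270.1], 0.5)]
[([280.3, 255.0], 0.67)]
[[354.60933394 268.650544  ]] [[281.91297455 257.03578232]]
[284 267] [363 269]
```

View pics/h.png

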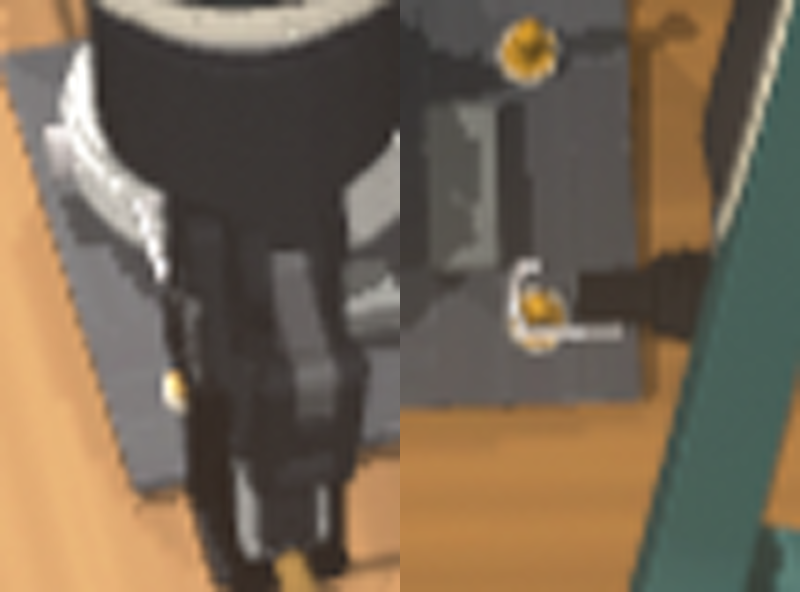

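The top view at right shows the open U around stud 1, about 2 mm short along the hook's axis. I'll correct that and lower it.

send_rows:
  series:
    - {"dx":-0.17,"dy":0.25,"dz":0,"rx":0,"ry":0,"rz":0,"fingers":0.7}
    - {"dx":-0.17,"dy":0.25,"dz":1,"rx":0,"ry":0,"rz":0,"fingers":0.7}
    - {"dx":-0.17,"dy":0.25,"dz":2,"rx":0,"ry":0,"rz":0,"fingers":0.7}
    - {"dx":-0.17,"dy":0.25,"dz":2,"rx":0,"ry":0,"rz":0,"fingers":0.7}
    - {"dx":-0.17,"dy":0.25,"dz":2,"rx":0,"ry":0,"rz":0,"fingers":0.7}

```text
clock: 47.5
eef_pos: [529.3, -124.4, 62.2]
ee_rot: [-0.001, 0.0, 1.0, 0.0]
contact_force: [0.4, 0.3, -1.0]
opening: 42.3
grasp_force: 52.1
```

```bash
python3 - <<'E'
from vis import *
o,R=tool(); print(o["eef_pos"],o["opening"],o["contact_force"])
p2,d2=camera("top"); h=o["eef_pos"][2]-25.3
e=px("top",[(530,-40,60)])[0].astype(int)
cv2.imwrite("pics/i.png",cv2.resize(p2[e[1]-15:e[1]+15,e[0]-24:e[0]+16],(800,600),interpolation=2)[:,:,::-1])
for n,P in dict(stud=(529.7,-21.5,45),best=(529.7,-21.5,16+h),nozzle=(529.7,-29.5,16+h)).items(): print(n,(px("top",[P])[0]-(e[0]-24,e[1]-15))*20)
E
```

```text
[ 529.34092548 -124.35826251   62.22945112] 42.30991563385537 [ 0.38311564  0.26335271 -1.03286722]
stud [304.60589943 326.83825382]
best [306.71994395 317.40535537]
nozzle [382.45345463 315.98929486]
```

View pics/i.png

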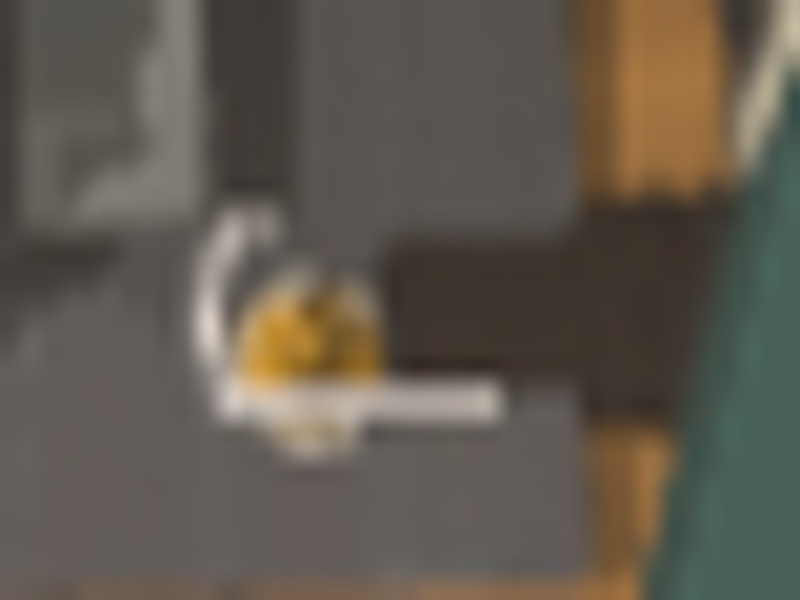

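The U is centred around the stud, so I'll lower it fully.

send_rows:
  series:
    - {"dx":0,"dy":0,"dz":1,"rx":0,"ry":0,"rz":0,"fingers":0.7}
    - {"dx":0,"dy":0,"dz":2,"rx":0,"ry":0,"rz":0,"fingers":0.7}
    - {"dx":0,"dy":0,"dz":3,"rx":0,"ry":0,"rz":0,"fingers":0.7}
    - {"dx":0,"dy":0,"dz":3.5,"rx":0,"ry":0,"rz":0,"fingers":0.7}
    - {"dx":0,"dy":0,"dz":3.5,"rx":0,"ry":0,"rz":0,"fingers":0.7}

```text
clock: 48.05
eef_pos: [529.2, -124.3, 26.7]
ee_rot: [-0.001, 0.0, 1.0, 0.0]
contact_force: [0.1, -0.2, -1.0]
opening: 42.1
grasp_force: 52.1
```

send_rows:
  series:
    - {"dx":0,"dy":0,"dz":0,"rx":0,"ry":0,"rz":0,"fingers":0.7}
    - {"dx":0,"dy":0,"dz":0,"rx":0,"ry":0,"rz":0,"fingers":0.7}

```text
clock: 48.25
eef_pos: [529.9, -124.6, 28.2]
ee_rot: [0.0, 0.0, 1.0, -0.0]
contact_force: [0.9, -0.1, -1.1]
opening: 42.0
grasp_force: 52.1
```

send_rows:
  series:
    - {"dx":0,"dy":0,"dz":0.25,"rx":0,"ry":0,"rz":0,"fingers":0.7}
    - {"dx":0,"dy":0,"dz":0.25,"rx":0,"ry":0,"rz":0,"fingers":0.7}
    - {"dx":0,"dy":0,"dz":0.25,"rx":0,"ry":0,"rz":0,"fingers":0.7}

```text
clock: 48.55
eef_pos: [529.9, -124.6, 25.7]
ee_rot: [0.0, 0.0, 1.0, -0.0]
contact_force: [1.5, -0.5, 2.0]
opening: 42.0
grasp_force: 53.1
```

send_rows:
  series:
    - {"dx":0,"dy":0,"dz":0,"rx":0,"ry":0,"rz":0,"fingers":0.45}
    - {"dx":0,"dy":0,"dz":0,"rx":0,"ry":0,"rz":0,"fingers":0.35}
    - {"dx":0,"dy":0,"dz":0,"rx":0,"ry":0,"rz":0,"fingers":0.2}
    - {"dx":0,"dy":0,"dz":0,"rx":0,"ry":0,"rz":0,"fingers":0}
    - {"dx":0,"dy":0,"dz":0,"rx":0,"ry":0,"rz":0,"fingers":0}

```text
clock: 49.05
eef_pos: [529.6, -124.3, 25.3]
ee_rot: [-0.0, 0.0, 1.0, 0.0]
contact_force: [0.4, -0.1, 0.1]
opening: 85.4
grasp_force: 0.0
```

send_rows:
  series:
    - {"dx":0,"dy":0,"dz":0,"rx":0,"ry":0,"rz":0,"fingers":0}
    - {"dx":0,"dy":0,"dz":-2,"rx":0,"ry":0,"rz":0,"fingers":0}
    - {"dx":0,"dy":0,"dz":-6,"rx":0,"ry":0,"rz":0,"fingers":0}
    - {"dx":0,"dy":-1,"dz":-10,"rx":0,"ry":0,"rz":0,"fingers":0}
    - {"dx":0,"dy":-5,"dz":-12,"rx":0,"ry":0,"rz":0,"fingers":0}

```text
clock: 49.55
eef_pos: [530.6, -173.2, 149.3]
ee_rot: [0.002, -0.001, 1.0, -0.0]
contact_force: [-0.2, -0.4, -0.2]
opening: 85.1
grasp_force: 0.0
```

send_rows:
  series:
    - {"dx":-1.5,"dy":-4,"dz":0,"rx":0,"ry":0,"rz":6,"fingers":0}
    - {"dx":-3,"dy":-8,"dz":0,"rx":0,"ry":0,"rz":12,"fingers":0}
    - {"dx":-4.5,"dy":-12,"dz":0,"rx":0,"ry":0,"rz":18,"fingers":0}
    - {"dx":-5.6,"dy":-14.5,"dz":0,"rx":0,"ry":0,"rz":24.8,"fingers":0}
    - {"dx":-5.6,"dy":-14.5,"dz":5,"rx":0,"ry":0,"rz":24.8,"fingers":0}

```text
clock: 50.05
eef_pos: [588.8, -323.9, 100.8]
ee_rot: [0.005, 0.218, 0.976, -0.002]
contact_force: [1.6, -0.2, 0.3]
opening: 85.2
grasp_force: 0.0
```

send_rows:
  series:
    - {"dx":0,"dy":0,"dz":1.5,"rx":0,"ry":0,"rz":0,"fingers":0}
    - {"dx":0,"dy":0,"dz":1.5,"rx":0,"ry":0,"rz":0,"fingers":0}
    - {"dx":0,"dy":0,"dz":1.5,"rx":0,"ry":0,"rz":0,"fingers":0}
    - {"dx":0,"dy":0,"dz":1.5,"rx":0,"ry":0,"rz":0,"fingers":0}

```text
clock: 50.45
eef_pos: [586.4, -319.4, 82.7]
ee_rot: [0.001, 0.214, 0.977, -0.0]
contact_force: [0.8, 0.2, 1.0]
opening: 85.4
grasp_force: 0.0
```

```bash
python3 - <<'E'
from vis import *
o,R=tool(); print(o["eef_pos"],R.round(3),np.degrees(np.arctan2(R[1,1],R[0,1])),to((586.6,-318.4,24.5)))
p,d=camera("top"); hook((529.7,-21.5-79),90,("side",),False)
r=pinpoint("top","hook_a_throat"); print([(q["position"],q["p"]) for q in r],px("top",[(529.7,-21.5,16)]))
r=pinpoint("side","hook_a_throat"); print([(q["position"],q["p"]) for q in r],px("side",[(529.7,-21.5,16)]))
e=px("top",[(530,-60,30)])[0].astype(int)
cv2.imwrite("pics/j.png",cv2.resize(p[e[1]-24:e[1]+24,e[0]-34:e[0]+30],(800,600),interpolation=2)[:,:,::-1])
E
```

```text
[ 586.35076734 -319.41723728   82.72939989] [[-0.908  0.419  0.002]
 [ 0.419  0.908 -0.001]
 [-0.003 -0.    -1.   ]] 65.2354664528798 [0.04 0.1  5.82]
side guard 72 [-2.6  0.2] x5/95 [-5.1  0.7] thumb 62 [-50.1   0.6] [-53.4 -45.5] barrel slope 1.0 226 gxy [ 529.5 -103.1   42.5] txy [ 529.1 -150.6   42.2]
[([350.1, 271.5], 0.48), ([352.9, 272.4], 0.17)] [[353.8542838  272.01952087]]
[] [[282.7294945 276.6573433]]
```

View pics/j.png

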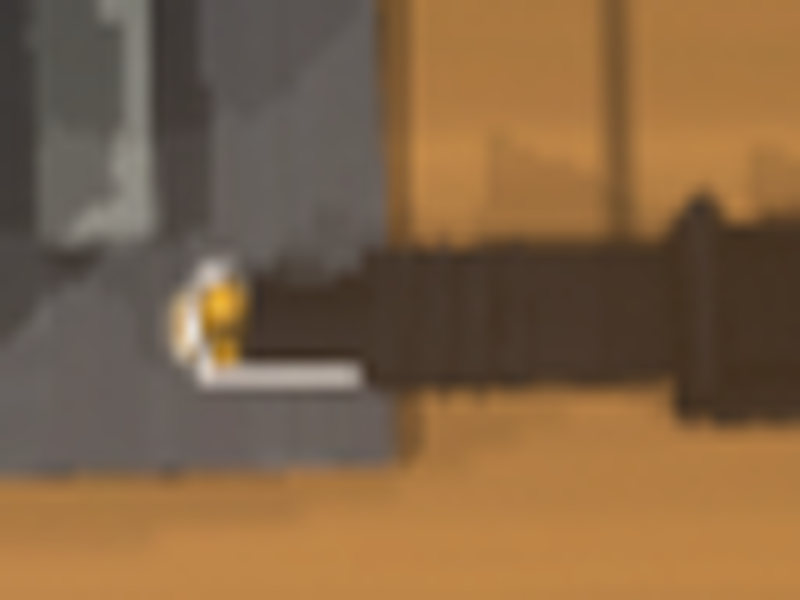

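The crop shows hook 1 closed, with the stud drawn against the nozzle. Now the second hook.

send_rows:
  series:
    - {"dx":0.04,"dy":0.1,"dz":3,"rx":0,"ry":0,"rz":0,"fingers":0}
    - {"dx":0.04,"dy":0.1,"dz":5.75,"rx":0,"ry":0,"rz":0,"fingers":0}
    - {"dx":0.04,"dy":0.1,"dz":5.75,"rx":0,"ry":0,"rz":0,"fingers":0}
    - {"dx":0.04,"dy":0.1,"dz":5.75,"rx":0,"ry":0,"rz":0,"fingers":0}
    - {"dx":0.04,"dy":0.1,"dz":5.75,"rx":0,"ry":0,"rz":0,"fingers":0}

```text
clock: 51.15
eef_pos: [586.4, -318.8, 24.9]
ee_rot: [0.001, 0.215, 0.977, -0.0]
contact_force: [-0.1, -0.6, 0.4]
opening: 85.3
grasp_force: 0.0
```

send_rows:
  series:
    - {"dx":0,"dy":0,"dz":0,"rx":0,"ry":0,"rz":0,"fingers":0.2}
    - {"dx":0,"dy":0,"dz":0,"rx":0,"ry":0,"rz":0,"fingers":0.3}
    - {"dx":0,"dy":0,"dz":0,"rx":0,"ry":0,"rz":0,"fingers":0.4}
    - {"dx":0,"dy":0,"dz":0,"rx":0,"ry":0,"rz":0,"fingers":0.5}
    - {"dx":0,"dy":0,"dz":0,"rx":0,"ry":0,"rz":0,"fingers":0.6}

```text
clock: 51.65
eef_pos: [587.1, -318.2, 25.7]
ee_rot: [0.002, 0.215, 0.977, 0.0]
contact_force: [0.7, 9.7, 18.7]
opening: 42.6
grasp_force: 48.6
```

send_rows:
  series:
    - {"dx":0,"dy":0,"dz":0,"rx":0,"ry":0,"rz":0,"fingers":0.7}
    - {"dx":0,"dy":0,"dz":0,"rx":0,"ry":0,"rz":0,"fingers":0.7}
    - {"dx":0,"dy":0,"dz":0,"rx":0,"ry":0,"rz":0,"fingers":0.7}

```text
clock: 51.95
eef_pos: [587.2, -318.1, 25.7]
ee_rot: [0.002, 0.215, 0.977, 0.0]
contact_force: [-0.5, 8.3, 19.3]
opening: 42.5
grasp_force: 48.6
```

send_rows:
  series:
    - {"dx":0,"dy":0,"dz":-2,"rx":0,"ry":0,"rz":0,"fingers":0.7}
    - {"dx":0,"dy":0,"dz":-4,"rx":0,"ry":0,"rz":0,"fingers":0.7}
    - {"dx":0,"dy":0,"dz":-6,"rx":0,"ry":0,"rz":0,"fingers":0.7}
    - {"dx":0,"dy":0,"dz":-6,"rx":0,"ry":0,"rz":0,"fingers":0.7}
    - {"dx":0,"dy":0,"dz":-6,"rx":0,"ry":0,"rz":0,"fingers":0.7}

```text
clock: 52.45
eef_pos: [585.6, -318.4, 82.6]
ee_rot: [0.0, 0.215, 0.977, -0.0]
contact_force: [-1.5, 0.3, -1.8]
opening: 42.4
grasp_force: 52.6
```

send_rows:
  series:
    - {"dx":0,"dy":0,"dz":0,"rx":0,"ry":0,"rz":-6.2,"fingers":0.7}
    - {"dx":0,"dy":0,"dz":0,"rx":0,"ry":0,"rz":-12.4,"fingers":0.7}
    - {"dx":0,"dy":0,"dz":0,"rx":0,"ry":0,"rz":-18.6,"fingers":0.7}
    - {"dx":0,"dy":0,"dz":0,"rx":0,"ry":0,"rz":-24.8,"fingers":0.7}
    - {"dx":0,"dy":0,"dz":0,"rx":0,"ry":0,"rz":-24.8,"fingers":0.7}

```text
clock: 52.95
eef_pos: [585.1, -318.1, 81.2]
ee_rot: [-0.001, -0.001, 1.0, 0.0]
contact_force: [-0.1, 0.8, -1.1]
opening: 42.0
grasp_force: 52.6
```

send_rows:
  series:
    - {"dx":-0.6,"dy":4,"dz":0,"rx":0,"ry":0,"rz":0,"fingers":0.7}
    - {"dx":-1.2,"dy":8,"dz":0,"rx":0,"ry":0,"rz":0,"fingers":0.7}
    - {"dx":-1.8,"dy":12,"dz":0,"rx":0,"ry":0,"rz":0,"fingers":0.7}
    - {"dx":-2.3,"dy":16,"dz":0,"rx":0,"ry":0,"rz":0,"fingers":0.7}
    - {"dx":-2.3,"dy":19,"dz":0,"rx":0,"ry":0,"rz":0,"fingers":0.7}

```text
clock: 53.45
eef_pos: [608.5, -126.1, 81.8]
ee_rot: [-0.001, 0.002, 1.0, 0.0]
contact_force: [0.7, -0.3, -1.7]
opening: 42.1
grasp_force: 52.6
```

send_rows:
  series:
    - {"dx":0,"dy":0.2,"dz":0,"rx":0,"ry":0,"rz":0,"fingers":0.7}
    - {"dx":0,"dy":0.2,"dz":0,"rx":0,"ry":0,"rz":0,"fingers":0.7}
    - {"dx":0,"dy":0.2,"dz":0,"rx":0,"ry":0,"rz":0,"fingers":0.7}
    - {"dx":0,"dy":0.2,"dz":0,"rx":0,"ry":0,"rz":0,"fingers":0.7}

```text
clock: 53.85
eef_pos: [608.5, -127.3, 82.5]
ee_rot: [-0.0, 0.001, 1.0, -0.0]
contact_force: [0.5, -1.0, -1.8]
opening: 42.1
grasp_force: 52.6
```

```bash
python3 - <<'E'
from vis import *
o,R=tool(); print(o["eef_pos"],np.degrees(np.arctan2(R[1,1],R[0,1])),o["opening"],to((609.3,-124.3,62)))
E
```

```text
[ 608.54069381 -127.34534629   82.5265544 ] 89.87536598924902 42.1341915026552 [-0.08  0.3   2.05]
```

send_rows:
  series:
    - {"dx":-0.08,"dy":0.3,"dz":0,"rx":0,"ry":0,"rz":0,"fingers":0.7}
    - {"dx":-0.08,"dy":0.3,"dz":1,"rx":0,"ry":0,"rz":0,"fingers":0.7}
    - {"dx":-0.08,"dy":0.3,"dz":2,"rx":0,"ry":0,"rz":0,"fingers":0.7}
    - {"dx":-0.08,"dy":0.3,"dz":2,"rx":0,"ry":0,"rz":0,"fingers":0.7}
    - {"dx":-0.08,"dy":0.3,"dz":2,"rx":0,"ry":0,"rz":0,"fingers":0.7}

```text
clock: 54.35
eef_pos: [609.2, -123.4, 62.2]
ee_rot: [-0.001, 0.0, 1.0, 0.0]
contact_force: [1.0, -0.2, -1.4]
opening: 42.5
grasp_force: 52.6
```

```bash
python3 - <<'E'
from vis import *
o,R=tool(); print(o["eef_pos"],o["opening"],o["contact_force"])
p2,d2=camera("top")
e=px("top",[(609.6,-40,60)])[0].astype(int)
cv2.imwrite("pics/k.png",cv2.resize(p2[e[1]-15:e[1]+15,e[0]-24:e[0]+16],(800,600),interpolation=2)[:,:,::-1])
h=o["eef_pos"][2]-25.3
for n,P in dict(stud=(609.3,-21.5,45),best=(609.3,-21.5,16+h)).items(): print(n,(px("top",[P])[0]-(e[0]-24,e[1]-15))*20)
E
```

```text
[ 609.18296638 -123.38629729   62.16006746] 42.49671593328312 [ 0.96827841 -0.16713821 -1.37563069]
stud [306.65046579 350.83304424]
best [308.61070278 337.21805284]
```

View pics/k.png

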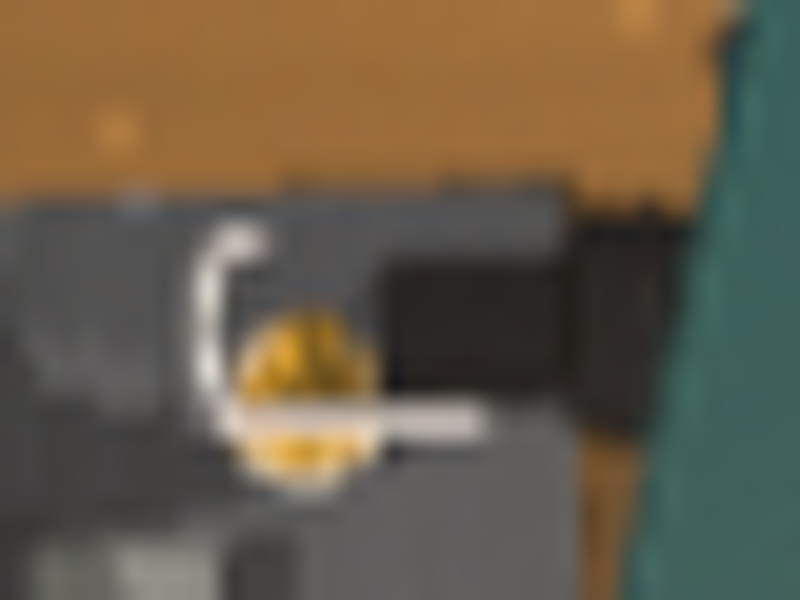

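The U surrounds stud 2, about 0.8 mm too far in x. I'll correct that and lower it.

send_rows:
  series:
    - {"dx":0.07,"dy":0,"dz":1,"rx":0,"ry":0,"rz":0,"fingers":0.7}
    - {"dx":0.07,"dy":0,"dz":2,"rx":0,"ry":0,"rz":0,"fingers":0.7}
    - {"dx":0.07,"dy":0,"dz":3,"rx":0,"ry":0,"rz":0,"fingers":0.7}
    - {"dx":0.07,"dy":0,"dz":3.5,"rx":0,"ry":0,"rz":0,"fingers":0.7}
    - {"dx":0.07,"dy":0,"dz":3.5,"rx":0,"ry":0,"rz":0,"fingers":0.7}

```text
clock: 54.9
eef_pos: [608.5, -123.3, 27.0]
ee_rot: [-0.0, 0.0, 1.0, 0.0]
contact_force: [0.9, -0.2, -0.3]
opening: 42.1
grasp_force: 52.6
```

send_rows:
  series:
    - {"dx":0,"dy":0,"dz":0,"rx":0,"ry":0,"rz":0,"fingers":0.7}
    - {"dx":0,"dy":0,"dz":0,"rx":0,"ry":0,"rz":0,"fingers":0.7}

```text
clock: 55.1
eef_pos: [608.9, -123.4, 27.9]
ee_rot: [0.0, 0.0, 1.0, -0.0]
contact_force: [0.3, 0.3, -1.0]
opening: 42.0
grasp_force: 52.6
```

send_rows:
  series:
    - {"dx":0,"dy":0,"dz":0.22,"rx":0,"ry":0,"rz":0,"fingers":0.7}
    - {"dx":0,"dy":0,"dz":0.22,"rx":0,"ry":0,"rz":0,"fingers":0.7}
    - {"dx":0,"dy":0,"dz":0.22,"rx":0,"ry":0,"rz":0,"fingers":0.7}

```text
clock: 55.4
eef_pos: [609.1, -123.4, 26.1]
ee_rot: [0.0, 0.0, 1.0, -0.0]
contact_force: [-0.6, 0.6, 3.3]
opening: 42.0
grasp_force: 54.5
```

send_rows:
  series:
    - {"dx":0,"dy":0,"dz":0,"rx":0,"ry":0,"rz":0,"fingers":0.45}
    - {"dx":0,"dy":0,"dz":0,"rx":0,"ry":0,"rz":0,"fingers":0.35}
    - {"dx":0,"dy":0,"dz":0,"rx":0,"ry":0,"rz":0,"fingers":0.2}
    - {"dx":0,"dy":0,"dz":0,"rx":0,"ry":0,"rz":0,"fingers":0}
    - {"dx":0,"dy":0,"dz":0,"rx":0,"ry":0,"rz":0,"fingers":0}

```text
clock: 55.9
eef_pos: [608.7, -123.3, 25.5]
ee_rot: [-0.0, 0.0, 1.0, 0.0]
contact_force: [0.6, 1.1, -0.1]
opening: 85.1
grasp_force: 0.0
```

send_rows:
  series:
    - {"dx":0,"dy":0,"dz":0,"rx":0,"ry":0,"rz":0,"fingers":0}
    - {"dx":0,"dy":0,"dz":-2,"rx":0,"ry":0,"rz":0,"fingers":0}
    - {"dx":0,"dy":0,"dz":-6,"rx":0,"ry":0,"rz":0,"fingers":0}
    - {"dx":0,"dy":-1,"dz":-10,"rx":0,"ry":0,"rz":0,"fingers":0}
    - {"dx":0,"dy":-5,"dz":-12,"rx":0,"ry":0,"rz":0,"fingers":0}

```text
clock: 56.4
eef_pos: [609.9, -171.9, 149.8]
ee_rot: [0.002, -0.001, 1.0, -0.0]
contact_force: [0.3, -0.0, -0.1]
opening: 85.5
grasp_force: 0.0
```

send_rows:
  series:
    - {"dx":1,"dy":-4.5,"dz":0,"rx":0,"ry":0,"rz":0,"fingers":0}
    - {"dx":2,"dy":-9,"dz":0,"rx":0,"ry":0,"rz":0,"fingers":0}
    - {"dx":3,"dy":-13.5,"dz":0,"rx":0,"ry":0,"rz":0,"fingers":0}
    - {"dx":4,"dy":-18,"dz":0,"rx":0,"ry":0,"rz":0,"fingers":0}
    - {"dx":4,"dy":-18,"dz":0,"rx":0,"ry":0,"rz":0,"fingers":0}

```text
clock: 56.9
eef_pos: [567.1, -357.8, 145.3]
ee_rot: [-0.0, 0.002, 1.0, -0.0]
contact_force: [0.8, 0.1, -0.4]
opening: 85.3
grasp_force: 0.0
```

```bash
python3 - <<'E'
from vis import *
o,R=tool(); print(o["eef_pos"],o["clock"])
hook((529.7,-100.1),90,old=False); hook((609.3,-100.1),90,old=False)
p,d=camera("top"); cv2.imwrite("pics/l.png",cv2.resize(p[215:295,270:430],(800,400),interpolation=2)[:,:,::-1])
X=cloud("top",d); P=near(X,(569,73.5),30,50,66); print("stack",np.median(P[:,2])); P=near(X,(425.5,396.5),48,8,40); print("tray",len(P))
P=near(X,(425.5,396.5),80,25,60);print(len(P),cv2.kmeans(np.float32(P[:,:2]),5,None,(3,50,.1),20,cv2.KMEANS_PP_CENTERS)[2].round())
E
```

```text
[ 567.12984706 -357.83538963  145.28591949] 56.9
top guard 49 [-4.  -0.1] x5/95 [-6.6 -1.6] thumb 39 [-51.9  -0.8] [-55.3 -49.3] barrel slope 2.2 322 gxy [ 529.8 -104.1   43.2] txy [ 530.5 -152.    42.2]
side guard 70 [-2.8  0.3] x5/95 [-6.   1.1] thumb 62 [-50.5   0.1] [-53.5 -46.5] barrel slope 1.9 226 gxy [ 529.4 -102.9   42.5] txy [ 529.6 -150.6   42.3]
top guard 45 [-3.  -0.4] x5/95 [-5.5 -0.6] thumb 38 [-50.9   0. ] [-54.5 -48. ] barrel slope 1.0 325 gxy [ 609.7 -103.1   42. ] txy [ 609.3 -151.    42.6]vis.py:47: RuntimeWarning: Mean of empty slice.
  print(n,"guard",k.sum(),L[k].mean(0).round(1),"x5/95",np.percentile(L[k,0],[5,95]).round(1),"thumb",t.sum(),L[t].mean(0).round(1),np.percentile(L[t,0],[5,95]).round(1),"barrel slope",np.degrees(np.polyfit(L[b,0],L[b,1],1)[0]).round(1),b.sum(), "gxy",P[k].mean(0).round(1),"txy",P[t].mean(0).round(1))
  ret = um.true_divide(
Traceback (most recent call last):
  File "vis.py", line 47, in hook
    print(n,"guard",k.sum(),L[k].mean(0).round(1),"x5/95",np.percentile(L[k,0],[5,95]).round(1),"thumb",t.sum(),L[t].mean(0).round(1),np.percentile(L[t,0],[5,95]).round(1),"barrel slope",np.degrees(np.polyfit(L[b,0],L[b,1],1)[0]).round(1),b.sum(), "gxy",P[k].mean(0).round(1),"txy",P[t].mean(0).round(1))
                                                                                                                                      ~~~~~~~~~~~~~^^^^^^^^^^^^^^^
IndexError: index -1 is out of bounds for axis 0 with size 0
```

```bash
python3 - <<'E'
from vis import *
p,d=camera("top"); cv2.imwrite("pics/m.png",cv2.resize(p[170:370,130:430],(800,533),interpolation=2)[:,:,::-1])
X=cloud("top",d); P=near(X,(569,73.5),30,50,66); print("stack",np.median(P[:,2]))
P=near(X,(425.5,396.5),80,25,60);print(len(P),cv2.kmeans(np.float32(P[:,:2]),5,None,(3,50,.1),20,cv2.KMEANS_PP_CENTERS)[2].round().tolist())
E
```

```text
stack 55.809110999999035
115 [[387.0, 420.0], [455.0, 372.0], [469.0, 416.0], [401.0, 372.0], [426.0, 417.0]]
```

View pics/m.png

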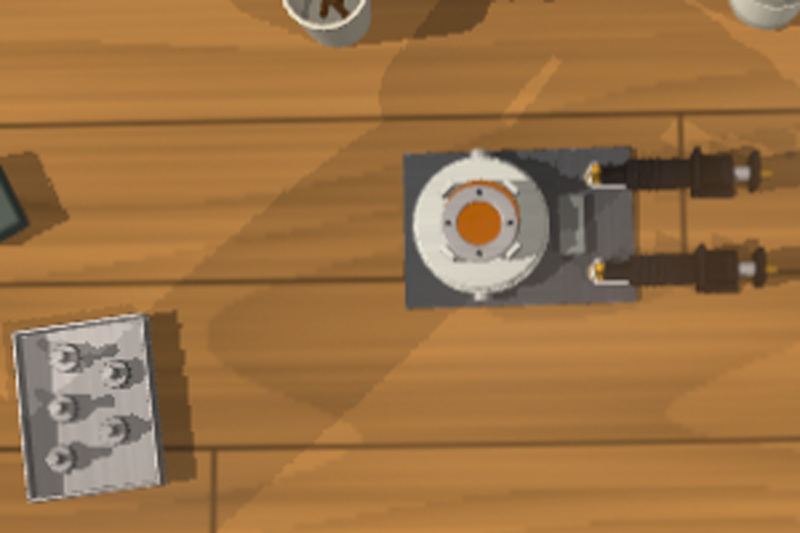

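The hooks grip and the screws are in the tray. A crescent of glass shows on the ring's +x side, so I'll check the centring numerically.

```bash
python3 - <<'E'
from vis import *
p,d=camera("top")
hsv=cv2.cvtColor(p,cv2.COLOR_RGB2HSV).astype(int); X=cloud("top",d)
o=px("top",[(569.2,73.5,55)])[0].astype(int); print(o)
# plane positions at proper heights
for v in range(o[1]-18,o[1]+19,1):
    row=p[v,o[0]]; w=onplane("top",[(o[0],v)],58)[0]; print(v,w[0].round(1),row.tolist(),X[v,o[0],2].round(1),end=" | ")
print()
g=(hsv[...,0]<18)&(hsv[...,1]>170)&(hsv[...,2]>90); m=np.zeros_like(g); m[o[1]-20:o[1]+20,o[0]-20:o[0]+20]=1; v,u=np.where(g&m)
n,l,st,c=cv2.connectedComponentsWithStats((g&m).astype(np.uint8)); print(st.tolist(),c.round(1).tolist())
for c_ in c[1:]: print(onplane("top",[c_],52)[0].round(1))
P=near(X,(569.3,73),36,56,60); r=np.hypot(P[:,0]-569.3,P[:,1]-73); Q=P[r<33]; print(len(Q),Q.mean(0).round(1))
r=pinpoint("top","retainer"); print([(q["position"],q["p"],onplane("top",[q["position"]],52)[0].round(1)) for q in r])
r=pinpoint("top","seat"); print([(q["position"],q["p"],onplane("top",[q["position"]],34)[0].round(1)) for q in r])
E
```

```text
[309 252]
234 607.7 [214, 211, 197] 34.5 | 235 605.5 [214, 210, 196] 37.3 | 236 603.4 [213, 209, 195] 31.8 | 237 601.2 [195, 169, 150] 30.4 | 238 599.0 [162, 89, 20] 55.7 | 239 596.9 [155, 123, 107] 48.5 | 240 594.7 [144, 137, 133] 62.0 | 241 592.6 [79, 75, 74] 57.9 | 242 590.4 [65, 61, 61] 54.7 | 243 588.2 [134, 128, 125] 56.6 | 244 586.1 [161, 154, 149] 56.5 | 245 583.9 [158, 122, 104] 56.5 | 246 581.8 [174, 94, 13] 47.8 | 247 579.6 [175, 94, 12] 49.3 | 248 577.5 [175, 94, 14] 53.3 | 249 575.3 [175, 94, 14] 48.9 | 250 573.2 [176, 93, 10] 52.5 | 251 571.1 [176, 93, 13] 49.8 | 252 568.9 [176, 94, 17] 45.8 | 253 566.8 [177, 96, 19] 55.0 | 254 564.6 [177, 96, 20] 51.6 | 255 562.5 [177, 96, 19] 52.7 | 256 560.3 [176, 95, 19] 52.4 | 257 558.2 [177, 94, 16] 54.5 | 258 556.1 [178, 95, 18] 56.3 | 259 553.9 [177, 98, 20] 51.0 | 260 551.8 [177, 98, 22] 48.5 | 261 549.7 [166, 102, 49] 55.7 | 262 547.5 [156, 132, 115] 50.6 | 263 545.4 [144, 136, 131] 53.7 | 264 543.3 [83, 78, 76] 58.8 | 265 541.2 [93, 89, 85] 59.6 | 266 539.0 [152, 146, 140] 62.0 | 267 536.9 [167, 159, 153] 62.4 | 268 534.8 [182, 177, 165] 53.6 | 269 532.7 [211, 207, 192] 35.4 | 270 530.5 [214, 209, 194] 33.5 | 
[[0, 0, 640, 480, 306985], [307, 238, 17, 10, 24], [302, 246, 15, 16, 191]] [[319.5, 239.5], [316.4, 241.0], [309.0, 253.2]]
[593.4  57.8  52. ]
[567.2  73.9  52. ]
235 [566.9  72.7  57.7]
[([309.6, 256.0], 0.78, array([561.2,  72.7,  52. ]))]
[([309.2, 255.7], 0.87, array([564.6,  74.4,  34. ]))]
```

```bash
python3 -c "
from station import bot
print(bot.job_done())"
```

```text
the job is handed in; nothing more can be done
None
```

I handed the job in at about 57 s with the lamp stack assembled, both test hooks closed on their own studs and all five screws in the tray. No verdict came back, and the retaining ring sits about 3 mm off centre against the 5 mm allowed.

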